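Clip the drifts back on the sloping rail in size order

ROBOT

A 6-joint arm with a two-finger parallel gripper is mounted at the origin on the work surface. World frame = base frame: x ahead of the robot, y to its left, z up, the work surface at z = 0. Lengths are in m, angles in rad, forces in N, time in s.
With the tool pointing down it reaches from about 0.25 to 0.775 m from the base axis. Payload 4 kg.
Tool frame: the origin (TCP) lies at the very end of the fingers, on their centre line; the grasp point (between the pads) lies 19 mm behind it; z points along the fingers, y is the line along which they close (so a half turn about z gives the same grasp; the last joint's range is limited). The gripper opens to 94 mm and grips with 3 to 60 N. Pads are 16 mm wide; open, the fingers measure 119 mm over their backs; the gripper's body (75 mm by 177 mm) begins 78 mm behind the grasp point.
Start: joints at [1.136, 0.087, 1.371, -0, 1.684, -0.103], TCP at [0.179, 0.52, 0.175] pointing down, gripper open.
Joint ranges: [-3.1, 3.1], [-0.76, 2.03], [0.27, 2.55], [-1.08, 4.22], [0.17, 2.65], [-2.57, 2.57]. Speed limits (rad/s): [2.79, 2.79, 3.14, 3.14, 3.14, 3.14].

INTERFACE

Orientations are given as [roll, pitch, yaw] about the fixed x, y, z axes, in that order (R = Rz(yaw) Ry(pitch) Rx(roll)).
In Python, from bench import robot gives the robot as it stands. The module is installed in compiled form; this text tells all that it offers.
- The arm moves only by the tool move_arm, never from a script. Its argument "deltas" is one flat list of numbers, 7 for each row, row after row: the turn, a rotation vector about the tool's x, y, z in rad, then the shift along the tool's x, y, z in cm, then the closure, from -1 (fully open) to 1 (shut). A call has 1 to 8 rows; each row is the pose to reach, as a shift and turn from the pose commanded when the call began, along the tool's axes at that moment; what a row does not reach only later rows make up. A row lasts 1/10 s, in which the tool goes at most 50 mm and 8.59 degrees, less where a joint would pass 70% of its speed; a pose out of reach is approached as far as the arm can. A call with a gripper value outside its range is refused whole. The fingers move at their own pace and stop on an object; the grip force is fixed at half the most. Time passes only in rows, so rows that repeat a pose let the fingers close. It gives the time, the measured TCP pose, the force, the opening and the grip force at its end, in the units of the state.
- robot.get_obs(): the state, without advancing time (a new reading comes with each control period).
- robot.snapshot(name): name is "scene" or "top"; returns a dict with "image" (480x640x3 uint8, red, green, blue), "depth" (480x640 float32, m along the optical axis (not along the pixel's ray), 0 where there is no reading), "fov_y" (degrees; the focal length in pixels is half the picture's height over the tangent of half this angle, whatever the lens; pixels are square), "cx", "cy" (the principal point, pixels), "origin" and "orientation" of the camera in the world. Camera axes: x right, y up, looking along -z (the intrinsics and any distortion apply to the point x, -y, -z); pixel columns grow to the right and rows downward; lengths in m; the calibration is good to about 2 mm. A picture is of the moment at which its call begins.
- robot.close_job(): hands the job in; it is judged then, once.
The state is a dict: "time": time; "joint_positions": joint angles; "qvel": joint speeds; "joint_torque": joint torques, N m; "tool_pos": TCP position; "ee_rot": TCP orientation; "wrist_force": force on the tool from outside, world axes, zero at the start; "wrist_torque": the same for the moment, N m; "width": finger opening in m; "finger_force": force on a finger pad.
Only numpy, scipy, OpenCV 4.12 (cv2) and the standard library are available. Lean on these libraries where they do the work, as an engineer would, in place of code of your own. Each camera call takes 0.05 s, during which the arm holds its last target. There are 200 camera calls.

TASK

Put the three aluminium drifts away on the sloping clip rail in size order as seen from the robot: smallest in the left clip, medium in the middle, largest in the right. Press each drift's round shank fully home between the spring jaws so that it clicks in square to the rail, with the head on the upper side just above its clip, and leave the other things on the bench where they are.

Things in the scene. Friction and masses are not known exactly. Their poses are not given: they have to be found in the camera images.
- drift_small: the small drift: aluminium, octagonal head 24 mm across flats and 38 mm long, then a round shank 14 mm thick, 46 mm long. Lies on a flat (others on each side), axis level 12 mm above the table. Origin on the axis inside the head, 18 mm from the shoulder where head meets shank; x points along the axis to the head's outer end (20 mm away), shank tip at x = -64 mm; z up as it starts
- drift_small_shank (a point): point on that drift's axis in the shank, 14 mm from the shoulder (32 mm from the drift's origin, towards the shank tip)
- drift_medium: the medium drift: aluminium, octagonal head 30 mm across flats and 44 mm long, then a round shank 14 mm thick, 46 mm long. Lies on a flat (others on each side), axis level 15 mm above the table. Origin on the axis inside the head, 18 mm from the shoulder where head meets shank; x points along the axis to the head's outer end (26 mm away), shank tip at x = -64 mm; z up as it starts
- drift_medium_shank (a point): point on that drift's axis in the shank, 14 mm from the shoulder (32 mm from the drift's origin, towards the shank tip)
- drift_large: the large drift: aluminium, octagonal head 36 mm across flats and 50 mm long, then a round shank 14 mm thick, 46 mm long. Lies on a flat (others on each side), axis level 18 mm above the table. Origin on the axis inside the head, 18 mm from the shoulder where head meets shank; x points along the axis to the head's outer end (32 mm away), shank tip at x = -64 mm; z up as it starts
- drift_large_shank (a point): point on that drift's axis in the shank, 14 mm from the shoulder (32 mm from the drift's origin, towards the shank tip)
- clip_mid: middle spring clip of the rail. Origin: where the axis of a fully pressed-in shank lies, over the clip's middle. x: along a held shank, up the slope, away from the robot; y: along the rail to the left; z: out of the sloping face, up and towards the robot (35 degrees from vertical); a shank is pressed in along -z, 6 to 9 N before it snaps in. The seat under the shank is at z = -7 mm
- clip_left: left spring clip (+y, as the robot sees it), same make and axes as clip_mid, 80 mm from it
- clip_right: right spring clip (-y, as the robot sees it), same make and axes as clip_mid, 80 mm from it
- jaw_mid_a (a joint): left jaw of the middle clip: 0 m at rest, grows as it is spread to the left, up to 0.006 m. All clips have two such sprung steel jaws, 22 mm long in the clip's x, with round lips 8 mm thick centred 5 mm above the clip's origin, 10 mm apart at rest; a 14 mm shank spreads them about 2 mm each and they close over it
- stand: grey fixed stand of the rail, base plate 110 x 325 x 8 mm, origin mid underside; a dark bar 22 mm wide carries the clips, whose origins are 88 mm above the table; two cheeks, 115 mm high, hold the bar 156 mm either side of the middle. Behind and below the bar is open: heads stand out free beyond its upper edge (11 mm from the clip centre)
- wheel: bystander: spare grinding wheel lying flat, 100 mm across, 24 mm high; origin at its underside
- bottle: bystander: white bottle, 60 mm across, 150 mm high; origin at its underside
- wrench: bystander: steel spanner 180 mm long, lying; origin at its underside
- vblock: bystander: dark steel V-block 60 x 50 x 42 mm; origin at its underside
- mug: bystander: white mug 80 mm across, 90 mm high; origin at its underside
- bush: bystander: brass bush 36 mm across, 25 mm high; origin at its underside
Things that resemble listed ones, but are neither listed nor needed, are in the scene too. Leave any yellow look-alike of the drift_medium alone.

How it is judged:
By the outcome, as a careful person would: the job done as asked, in the order asked, and still so for the second after the job is handed in, with the robot touching nothing.
It also fails if it takes over 64 s, if anything falls off the work surface, if the arm or the gripper's body presses on something with over 40 N, if the wrist force passes 120 N, or if a joint passes its speed limit or range.

## Working session

There is one attempt and no reset: what is moved stays moved. The work goes in short steps, Python scripts to look and compute and a tool call to move; the robot and the scene stay as the last step left them, time stands still between calls to the robot, and variables do not carry over. Pictures are saved under pics/ and viewed, at most 10 in all, crops included, and the job is handed in when it is done.

Besides the shell and the picture viewer there is one more tool, called in YAML: its name, and indented under it one key for each argument. move_arm: Moves the arm, as the interface text tells. Its arguments: {"type":"object","properties":{"deltas":{"type":"array","items":{"type":"number"}}},"required":["deltas"]}

```bash
mkdir -p pics
cat > h.py <<'E'
import numpy as np,cv2
from scipy.spatial.transform import Rotation as R
from bench import robot
def snap(n):
    s=robot.snapshot(n); return s
def cloud(s):
    im=s['image'];d=s['depth'];h,w=d.shape
    f=h/2/np.tan(np.radians(s['fov_y'])/2)
    u,v=np.meshgrid(np.arange(w),np.arange(h))
    P=np.stack([(u-s['cx'])/f*d,-(v-s['cy'])/f*d,-d],-1)
    o=np.array(s['orientation']); M=R.from_euler('xyz',o).as_matrix() if o.size==3 else o
    return P@M.T+np.array(s['origin'])
E
python3 - <<'E'
from h import *
for n in ['top','scene']:
    s=snap(n); print({k:v for k,v in s.items() if k not in('image','depth')})
    cv2.imwrite(f'pics/{n}0.png',s['image'][:,:,::-1]); np.savez(f'{n}0.npz',P=cloud(s),im=s['image'],d=s['depth'])
print(robot.get_obs())
E
```

```text
{'fov_y': 44.956568081478075, 'cx': 313.7696945438187, 'cy': 242.88419024868608, 'origin': array([0.39845137, 0.0020539 , 1.23564616]), 'orientation': array([ 1.13216686e-01,  2.16783908e-05, -1.60149664e+00])}
{'fov_y': 51.26308154747745, 'cx': 320.2854872709799, 'cy': 226.7215742688397, 'origin': array([ 1.21032811, -0.20547889,  0.84403654]), 'orientation': array([ 7.75052588e-01, -9.27335595e-04,  1.25862057e+00])}
{'time': 0.1, 'joint_positions': array([ 1.13591815e+00,  8.78988903e-02,  1.37207684e+00,  4.71883614e-06,
        1.68359821e+00, -1.03098866e-01]), 'qvel': array([-1.29556985e-03, -2.01892048e-03, -2.58416145e-03,  1.68734024e-05,
       -7.74648701e-04, -1.52838219e-04]), 'joint_torque': array([ 1.79206072e-03, -3.41250122e+01, -3.03303301e+01,  7.19632977e-02,
        3.03602626e-02, -8.56782344e-05]), 'tool_pos': array([0.17892024, 0.51950728, 0.17382489]), 'ee_rot': array([-3.13962237e+00, -2.08571816e-04,  2.80981367e+00]), 'wrist_force': array([-0.56502721, -0.20811277,  0.30049189]), 'wrist_torque': array([ 0.02424244, -0.04820463, -0.00189576]), 'finger_force': 0.0, 'width': 0.09424600907736623}
```

View pics/top0.png

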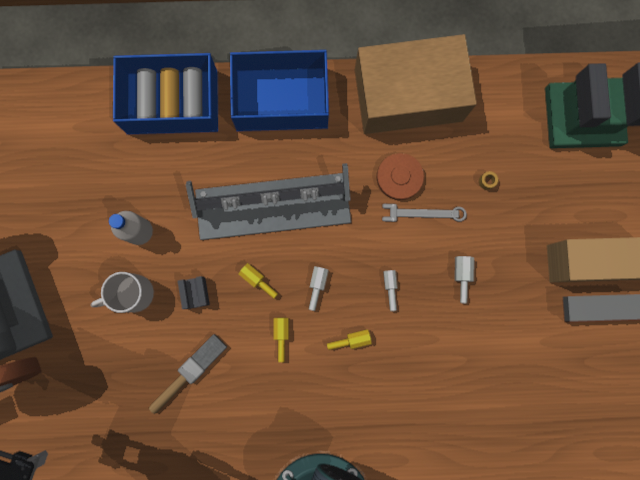

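View pics/scene0.png

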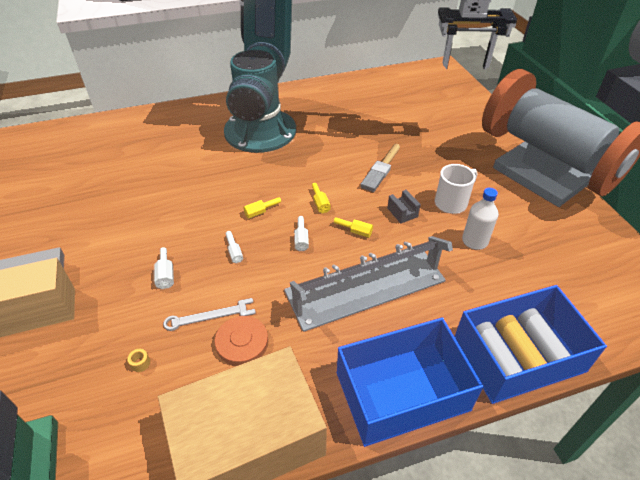

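The top view shows the grey stand at about (270,205). The aluminium drifts are at (318,288), (391,290) and (464,278), and there are three yellow look-alikes. Next I'll measure the drifts and the clips.

Run:
```python
from h import *
for cam,seeds in (('top',[(318,288),(391,290),(464,278)]),('scene',[(301,235),(235,247),(164,268)])):
    z=np.load(cam+'0.npz');P=z['P'];im=z['im']
    hsv=cv2.cvtColor(im,cv2.COLOR_RGB2HSV)
    print(cam,'table z',np.round([P[v,u,2] for u,v in ((350,400),(420,320),(250,320),(520,230))],4))
    m=((P[...,2]>.004)&(P[...,2]<.06)&(hsv[...,1]<90)).astype(np.uint8)
    n,l,st,c=cv2.connectedComponentsWithStats(m)
    for u,v in seeds:
        k=l[v,u]; Q=P[l==k]; 
        xy=Q[:,:2]; c0=xy.mean(0); w,V=np.linalg.eigh(np.cov((xy-c0).T)); a=V[:,1]
        t=(xy-c0)@a; s=(xy-c0)@V[:,0]
        prof=[]
        for b in np.arange(-.06,.06,.006):
            q=(t>=b)&(t<b+.006)
            if q.sum()>2: prof.append((round(b*1e3),int(q.sum()),round(np.ptp(s[q])*1e3),round((s[q].max()+s[q].min())*500,1),round(np.percentile(Q[q,2],90)*1e3)))
        print((u,v),k,len(Q),'c',c0.round(4),'a',a.round(3),'n',V[:,0].round(3),'t',t.min().round(4),t.max().round(4)); print(prof)
# rail
s=np.load('top0.npz');P=s['P'];im=s['im']
crop=im[160:245,180:360];cv2.imwrite('pics/rail.png',cv2.resize(crop,None,fx=4.4,fy=4.4,interpolation=cv2.INTER_CUBIC)[:,:,::-1])
m=(P[...,2]>.092)&(P[...,2]<.2); m[:,:180]=0;m[:,360:]=0;m[:150]=0;m[250:]=0
n,l,st,c=cv2.connectedComponentsWithStats(m.astype(np.uint8))
for k in range(1,n):
    if st[k,4]>3: print(st[k],c[k].round(1),P[l==k].mean(0).round(4),P[l==k].max(0).round(4),P[l==k].min(0).round(4))
```

```text
top table z [ 0.001   0.003  -0.0002  0.0029]
(318, 288) 117 462 c [ 0.4491 -0.0061] a [-0.967  0.256] n [-0.256 -0.967] t -0.0367 0.0533
[(-42, 5, 21, np.float64(-2.0), 32), (-36, 42, 31, np.float64(0.9), 35), (-30, 43, 31, np.float64(0.3), 34), (-24, 42, 29, np.float64(-0.4), 34), (-18, 41, 29, np.float64(-0.1), 34), (-12, 43, 31, np.float64(0.4), 34), (-6, 42, 30, np.float64(-0.2), 34), (0, 41, 29, np.float64(-0.3), 33), (6, 30, 30, np.float64(-0.1), 32), (12, 20, 13, np.float64(-0.4), 26), (18, 17, 12, np.float64(-0.2), 25), (24, 20, 14, np.float64(-0.3), 24), (30, 20, 14, np.float64(0.4), 25), (36, 19, 13, np.float64(0.1), 26), (42, 21, 14, np.float64(-0.1), 25), (48, 16, 12, np.float64(0.3), 27)]
(391, 290) 118 368 c [ 0.4391 -0.1593] a [-0.998 -0.064] n [ 0.064 -0.998] t -0.036 0.0481
[(-36, 33, 23, np.float64(0.1), 27), (-30, 34, 27, np.float64(3.1), 27), (-24, 34, 24, np.float64(0.9), 27), (-18, 36, 27, np.float64(2.2), 27), (-12, 35, 24, np.float64(0.8), 27), (-6, 35, 23, np.float64(0.7), 28), (0, 24, 23, np.float64(0.5), 27), (6, 19, 13, np.float64(1.1), 23), (12, 21, 13, 
[... 2926 characters left out ...]
 0.2411 0.1044] [0.6611 0.2479 0.1187] [0.616  0.235  0.0921]
[312 189   5  10  37] [313.7 193.5] [ 0.6268 -0.0049  0.0976] [ 0.6359 -0.0012  0.1047] [ 0.6178 -0.0093  0.0923]
[302 190   5  10  39] [304.3 194.5] [0.6252 0.0139 0.0983] [0.6356 0.0184 0.105 ] [0.6164 0.0104 0.0921]
[272 193   5  11  41] [273.9 198. ] [0.6201 0.0747 0.0979] [0.6301 0.0788 0.1067] [0.6107 0.0707 0.0921]
[262 195   6   9  38] [264.5 198.9] [0.6188 0.0935 0.098 ] [0.6276 0.0985 0.1065] [0.6105 0.0889 0.0925]
[222 197   6  13  45] [224.5 202.8] [0.6135 0.1732 0.0975] [0.6262 0.1782 0.1059] [0.6018 0.1687 0.0924]
[232 197   5  11  43] [234.2 202.2] [0.6142 0.1538 0.0978] [0.6254 0.1582 0.1037] [0.6048 0.1503 0.0922]
```

View pics/rail.png

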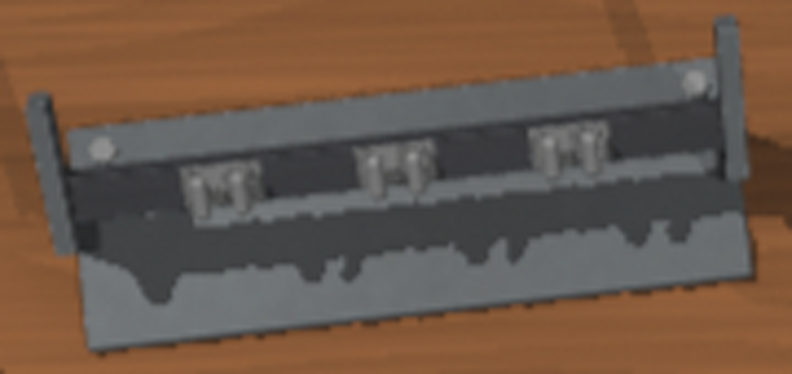

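The crop shows the three clips on the sloping bar at about (222,190), (397,167) and (568,150). The size order in the top view is small at (391,290), medium at (318,288) and large at (464,278). The heads all point away from the robot. Next I'll write a planner helper.

```bash
cat >> h.py <<'E'
PSI=.079; T35=np.radians(35)
CLIP=dict(left=np.array([.6192,.1639,.088]),mid=np.array([.6255,.0845,.088]),right=np.array([.632,.0049,.088]))
XC=np.array([np.cos(T35)*np.cos(PSI),np.cos(T35)*np.sin(PSI),np.sin(T35)])
YC=np.array([-np.sin(PSI),np.cos(PSI),0]); ZC=np.cross(XC,YC)
GR=dict(small=(.448,-.1595,.06),medium=(.452,-.0068,-.256),large=(.4595,-.3128,-.092))
AX=dict(small=.012,medium=.015,large=.018); GZ=.003; GX=.024   # grip at clip x = GX
def down(yaw): return R.from_euler('xyz',[np.pi,0,yaw+np.pi])
RT=R.from_matrix(np.stack([-XC,YC,-ZC],1))   # tool x=-xc, y=yc, z=-zc
def overclip(c,size,h,gx=GX,dy=0):  # TCP so that the drift axis is h above the clip origin
    return CLIP[c]+XC*gx+YC*dy+ZC*(h-(AX[size]-GZ))
def plan(*wps):
    o=robot.get_obs(); p0=np.array(o['tool_pos']); R0=R.from_euler('xyz',o['ee_rot'])
    print('now',p0.round(4),np.round(o['ee_rot'],3),'F',np.round(o['wrist_force'],1),'w',round(o['width'],4),'t',round(o['time'],2))
    for p,Rt in wps:
        print('turn',(R0.inv()*Rt).as_rotvec().round(3),'shift cm',(R0.inv().apply(np.array(p)-p0)*100).round(2))
E
python3 - <<'E'
from h import *
x,y,w=GR['small']
plan(((x,y,.15),down(w)),((x,y,GZ),down(w)))
print(RT.as_matrix().round(2), np.linalg.det(RT.as_matrix()))
E
```

```text
now [0.1789 0.5195 0.1738] [-3.14 -0.    2.81] F [-0.6 -0.2  0.3] w 0.0942 t 0.1
turn [-0.002 -0.001 -0.392] shift cm [-47.56 -55.43   2.48]
turn [-0.002 -0.001 -0.392] shift cm [-47.56 -55.4   17.18]
[[-0.82 -0.08  0.57]
 [-0.06  1.    0.05]
 [-0.57 -0.   -0.82]] 1.0000000000000002
```

move_arm:
  deltas: [0,0,-0.05,-3,-3.5,0.2,-1,0,0,-0.1,-6,-7,0.4,-1,0,0,-0.15,-9,-10.5,0.6,-1,0,0,-0.2,-12,-14,0.8,-1,0,0,-0.25,-15,-17.5,1,-1,0,0,-0.3,-18,-21,1.2,-1,0,0,-0.35,-21,-24.5,1.4,-0.4,0,0,-0.39,-24,-28,1.5,-0.3]

```text
time: 0.9
tool_pos: [0.3147, 0.1753, 0.1594]
ee_rot: [-3.142, -0.0, -3.081]
wrist_force: [1.4, 0.2, -0.4]
width: 0.0813
finger_force: 0.0
```

Run:
```python
from h import *
x,y,w=GR['small']
plan(((x,y,.13),down(w)))
```

```text
now [0.3147 0.1753 0.1594] [-3.142 -0.    -3.081] F [ 1.4  0.2 -0.4] w 0.0813 t 0.9
turn [-0.    -0.     0.001] shift cm [-11.27 -34.23   2.94]
```

move_arm:
  deltas: [0,0,0,-1.6,-4.6,0.4,-0.2,0,0,0,-3.2,-9.2,0.8,-0.2,0,0,0,-4.8,-13.8,1.2,-0.2,0,0,0,-6.4,-18.4,1.6,-0.2,0,0,0,-8,-23,2,-0.2,0,0,0,-9.6,-27.6,2.4,-0.2,0,0,0,-11,-32,2.8,-0.2,0,0,0,-11.2,-33.9,2.9,-0.2]

```text
time: 1.7
tool_pos: [0.4465, -0.1581, 0.1293]
ee_rot: [3.141, -0.002, -3.087]
wrist_force: [-0.4, -0.4, 0.0]
width: 0.0564
finger_force: 0.0
```

move_arm:
  deltas: [0,0,0,0,0,0,-0.2,0,0,0,0,0,0,-0.2]

```text
time: 1.9
tool_pos: [0.4459, -0.1545, 0.1303]
ee_rot: [3.14, -0.001, -3.084]
wrist_force: [0.3, -0.1, -0.2]
width: 0.0563
finger_force: 0.0
```

Run:
```python
from h import *
x,y,w=GR['small']
plan(((x,y,GZ),down(w)))
```

```text
now [ 0.4459 -0.1545  0.1303] [ 3.140e+00 -1.000e-03 -3.084e+00] F [ 0.3 -0.1 -0.2] w 0.0563 t 1.9
turn [ 0.001 -0.001 -0.003] shift cm [-0.19 -0.53 12.73]
```

move_arm:
  deltas: [0,0,0,-0.2,-0.5,4,-0.2,0,0,0,-0.2,-0.5,8,-0.2,0,0,0,-0.2,-0.5,11,-0.2,0,0,0,-0.2,-0.5,12.5,-0.2,0,0,0,-0.2,-0.5,12.7,-0.2,0,0,0,-0.2,-0.5,12.7,1,0,0,0,-0.2,-0.5,12.7,1,0,0,0,-0.2,-0.5,12.7,1]

```text
time: 2.7
tool_pos: [0.4499, -0.1599, 0.0056]
ee_rot: [-3.14, 0.003, -3.083]
wrist_force: [-0.6, -0.1, 1.0]
width: 0.036
finger_force: 0.0
```

move_arm:
  deltas: [0,0,0,0,0,0,1,0,0,0,0,0,0,1,0,0,0,0,0,0,1,0,0,0,0,0,0,1]

```text
time: 3.1
tool_pos: [0.4487, -0.1597, 0.0039]
ee_rot: [3.142, 0.0, -3.084]
wrist_force: [0.1, -0.6, -0.2]
width: 0.0037
finger_force: 0.0
```

Run:
```python
from h import *
plan(((.42,.0,.2),RT),(overclip('left','small',.05),RT))
```

```text
now [ 0.4487 -0.1597  0.0039] [ 3.142  0.    -3.084] F [ 0.1 -0.6 -0.2] w 0.0037 t 3.1
turn [-0.006 -0.611 -0.02 ] shift cm [  1.94  16.12 -19.61]
turn [-0.006 -0.611 -0.02 ] shift cm [-18.51  31.31 -13.14]
```

Run:
```python
from h import *
a=snap('top')['image'][210:350,300:500];b=snap('scene')['image'][150:290,140:340]
cv2.imwrite('pics/g1.png',np.vstack([cv2.resize(q,(560,300) if 0 else (428,300),interpolation=3) for q in (a,b)])[:,:,::-1])
```

```text
(no output)
```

View pics/g1.png

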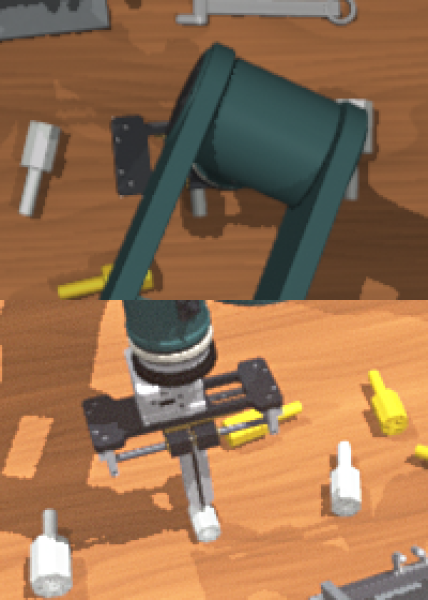

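The crops show the closed fingers at or just behind the small drift's head, at about (205,520). The drift itself looks unmoved. I'll check the heights there numerically.

Run:
```python
from h import *
s=snap('scene');P=cloud(s)
print('state',robot.get_obs()['width'],robot.get_obs()['tool_pos'])
for v in range(215,266,3): print(v,[tuple((P[v,u]*1e3).round().astype(int)) for u in (226,231,236,241)])
cv2.imwrite('pics/g2.png',cv2.resize(s['image'][190:280,190:290],(800,600) if 0 else (660,594),interpolation=2)[:,:,::-1])
```

```text
state 0.00044939738974024895 [ 0.44866692 -0.15969647  0.0038181 ]
215 [(np.int64(483), np.int64(-165), np.int64(157)), (np.int64(481), np.int64(-155), np.int64(153)), (np.int64(481), np.int64(-145), np.int64(150)), (np.int64(481), np.int64(-136), np.int64(147))]
218 [(np.int64(483), np.int64(-166), np.int64(149)), (np.int64(460), np.int64(-155), np.int64(124)), (np.int64(483), np.int64(-147), np.int64(143)), (np.int64(338), np.int64(-123), np.int64(1))]
221 [(np.int64(481), np.int64(-167), np.int64(140)), (np.int64(455), np.int64(-156), np.int64(112)), (np.int64(456), np.int64(-145), np.int64(109)), (np.int64(350), np.int64(-125), np.int64(2))]
224 [(np.int64(457), np.int64(-167), np.int64(108)), (np.int64(457), np.int64(-157), np.int64(105)), (np.int64(458), np.int64(-147), np.int64(103)), (np.int64(358), np.int64(-127), np.int64(1))]
227 [(np.int64(458), np.int64(-168), np.int64(100)), (np.int64(457), np.int64(-158), np.int64(96)), (np.int64(457), np.int64(-148), np.int64(93)), (np.int64(371), np.int64(-130), np.int64(3))]
230 [(np.int64(457), np.int64(-169), np.int64(91)), (np.in
[... 1537 characters left out ...]
64), np.int64(-169), np.int64(22)), (np.int64(472), np.int64(-159), np.int64(27)), (np.int64(469), np.int64(-148), np.int64(20))]
257 [(np.int64(450), np.int64(-180), np.int64(1)), (np.int64(462), np.int64(-170), np.int64(10)), (np.int64(472), np.int64(-160), np.int64(18)), (np.int64(477), np.int64(-149), np.int64(20))]
260 [(np.int64(459), np.int64(-182), np.int64(1)), (np.int64(464), np.int64(-171), np.int64(2)), (np.int64(475), np.int64(-161), np.int64(11)), (np.int64(474), np.int64(-150), np.int64(6))]
263 [(np.int64(469), np.int64(-183), np.int64(2)), (np.int64(475), np.int64(-173), np.int64(5)), (np.int64(475), np.int64(-162), np.int64(2)), (np.int64(477), np.int64(-152), np.int64(0))]
```

View pics/g2.png

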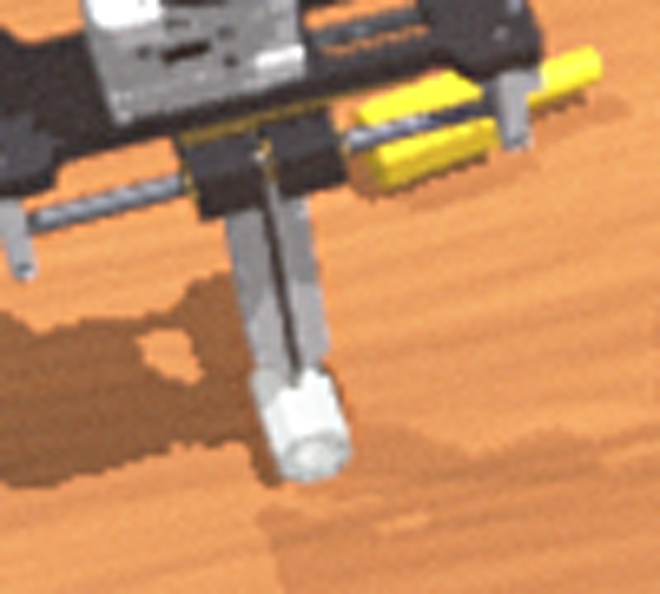

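The fingers (front edge at x=0.457) look shut above the head at z≈0.035, although tool_pos says 0.004. I'll check the fingertip height against tool_pos using the first picture too.

Run:
```python
from h import *
z=np.load('scene0.npz');P=z['P']
Q=P[40:75,430:510].reshape(-1,3)
for lo,hi in ((440,455),(480,498)):
    for v in range(50,78,3):
        r=[tuple(int(q) for q in (P[v,u]*1e3).round()) for u in range(lo,hi,3) if P[v,u,2]>.05]
        print(v,r)
s=snap('scene');P=cloud(s)
for u in (232,238): print([(v,)+tuple(int(q) for q in (P[v,u]*1e3).round()) for v in range(240,252)])
```

```text
50 [(170, 462, 258), (174, 468, 259)]
53 [(168, 466, 248), (171, 472, 249)]
56 [(172, 465, 242), (171, 474, 240)]
59 [(158, 466, 227), (173, 465, 235)]
62 [(161, 466, 221), (171, 469, 225)]
65 [(170, 462, 217), (170, 471, 216)]
68 [(175, 469, 211)]
71 []
74 []
77 []
50 [(203, 565, 258), (206, 572, 259)]
53 [(196, 564, 247), (204, 566, 250), (208, 572, 251)]
56 [(198, 564, 240), (208, 566, 244)]
59 [(202, 564, 233), (211, 566, 238)]
62 [(205, 564, 227), (206, 572, 226)]
65 [(190, 568, 211), (202, 569, 216), (207, 573, 218)]
68 [(205, 569, 209)]
71 []
74 []
77 []
[(240, 458, -161, 58), (241, 456, -161, 53), (242, 460, -162, 54), (243, 460, -162, 51), (244, 460, -162, 48), (245, 457, -163, 42), (246, 461, -163, 43), (247, 449, -163, 27), (248, 452, -163, 27), (249, 456, -164, 28), (250, 455, -164, 25), (251, 458, -165, 25)]
[(240, 457, -148, 53), (241, 455, -148, 48), (242, 456, -149, 46), (243, 458, -149, 44), (244, 435, -148, 17), (245, 440, -149, 19), (246, 446, -149, 23), (247, 451, -150, 25), (248, 1210, -205, 844), (249, 457, -151, 26), (250, 459, -152, 24), (251, 464, -153, 27)]
```

The fingertips really end about 34 mm above the reported TCP, at the start as well as now. I'll correct for that: open, then lower a further 30 mm or so while watching the wrist force.

move_arm:
  deltas: [0,0,0,0,0,0,-0.2,0,0,0,0,0,0,-0.2,0,0,0,0,0,0,-0.2,0,0,0,0,0,0,-0.2,0,0,0,0,0,0,-0.2,0,0,0,0,0,0,-0.2,0,0,0,0,0,0,-0.2,0,0,0,0,0,0,-0.2]

```text
time: 4.1
tool_pos: [0.4487, -0.1597, 0.0039]
ee_rot: [3.142, 0.0, -3.083]
wrist_force: [-0.3, -0.0, 0.5]
width: 0.0559
finger_force: 0.0
```

move_arm:
  deltas: [0,0,0,0,0,0.7,-0.2,0,0,0,0,0,1.4,-0.2,0,0,0,0,0,2.1,-0.2,0,0,0,0,0,2.6,-0.2,0,0,0,0,0,2.9,-0.2,0,0,0,0,0,3,-0.2,0,0,0,0,0,3,-0.2]

```text
time: 4.8
tool_pos: [0.4487, -0.1596, -0.0262]
ee_rot: [3.141, -0.0, -3.083]
wrist_force: [-1.0, -0.6, 0.4]
width: 0.0561
finger_force: 0.0
```

move_arm:
  deltas: [0,0,0,0,0,0.2,-0.2,0,0,0,0,0,0.3,-0.2]

```text
time: 5.0
tool_pos: [0.4489, -0.1597, -0.029]
ee_rot: [-3.141, 0.0, -3.083]
wrist_force: [0.1, -1.2, 0.3]
width: 0.0566
finger_force: 0.0
```

move_arm:
  deltas: [0,0,0,0,0,0,1,0,0,0,0,0,0,1,0,0,0,0,0,0,1,0,0,0,0,0,0,1,0,0,0,0,0,0,1,0,0,0,0,0,0,1]

```text
time: 5.6
tool_pos: [0.4488, -0.1597, -0.0291]
ee_rot: [-3.141, 0.0, -3.083]
wrist_force: [-0.7, -0.5, -0.4]
width: 0.0237
finger_force: 30.0
```

Run:
```python
from h import *
s=snap('scene');P=cloud(s)
for u in (224,228,232,236,240,244,248): print(u,[(v,)+tuple(int(q) for q in (P[v,u]*1e3).round()) for v in range(240,262,2)])
```

```text
224 [(240, 458, -177, 64), (242, 459, -178, 59), (244, 458, -179, 52), (246, 460, -180, 48), (248, 460, -181, 42), (250, 457, -181, 32), (252, 447, -182, 15), (254, 439, -183, 0), (256, 446, -184, 1), (258, 451, -185, 1), (260, 457, -186, 1)]
228 [(240, 410, -167, 10), (242, 456, -170, 53), (244, 459, -171, 49), (246, 461, -172, 46), (248, 458, -172, 36), (250, 457, -173, 29), (252, 459, -174, 25), (254, 460, -175, 20), (256, 459, -176, 13), (258, 1210, -205, 844), (260, 460, -177, 1)]
232 [(240, 422, -159, 21), (242, 426, -160, 18), (244, 442, -161, 29), (246, 446, -162, 28), (248, 449, -163, 24), (250, 456, -164, 25), (252, 461, -166, 25), (254, 465, -167, 22), (256, 468, -168, 19), (258, 472, -169, 18), (260, 463, -169, 0)]
236 [(240, 407, -149, 2), (242, 415, -150, 4), (244, 441, -153, 25), (246, 450, -154, 28), (248, 454, -155, 26), (250, 459, -156, 26), (252, 465, -157, 26), (254, 472, -159, 28), (256, 474, -159, 23), (258, 475, -160, 17), (260, 473, -161, 9)]
240 [(240, 458, -144, 53), (242, 456, -144, 44), (244, 456, -145, 38), (246, 454, -146, 29), (248, 449, -146, 18), (250, 460, -148, 23), (252, 466, -149, 24), (254, 472, -150, 24), (256, 473, -151, 19), (258, 476, -152, 16), (260, 474, -152, 8)]
244 [(240, 456, -135, 48), (242, 457, -136, 43), (244, 458, -137, 37), (246, 459, -138, 32), (248, 453, -138, 20), (250, 456, -139, 16), (252, 458, -140, 13), (254, 455, -140, 2), (256, 463, -141, 4), (258, 466, -142, 2), (260, 471, -144, 1)]
248 [(240, 412, -122, -1), (242, 422, -124, 2), (244, 428, -125, 2), (246, 432, -126, 0), (248, 441, -128, 4), (250, 445, -129, 2), (252, 451, -130, 2), (254, 455, -131, -1), (256, 463, -133, 2), (258, 469, -134, 2), (260, 474, -135, 1)]
```

```bash
cat >> h.py <<'E'
AXO=.041  # axis behind reported TCP, small
def oc(c,h,axo=AXO,gx=GX,dy=0): return CLIP[c]+XC*gx+YC*dy+ZC*(h-axo)
E
python3 - <<'E'
from h import *
plan((oc('left',.05),RT))
E
```

```text
now [ 0.4487 -0.1597 -0.0291] [-3.142  0.    -3.083] F [-0.3 -0.2  0.1] w 0.0235 t 5.65
turn [-0.006 -0.611 -0.02 ] shift cm [-20.35  31.35 -13.82]
```

move_arm:
  deltas: [0,0,0,0,0,-4,1,0,0,0,0,0,-9,1,0,-0.05,0,-1,3,-13,1,0,-0.15,0,-2,7,-16,1,0,-0.25,-0.01,-4,11,-17,1,0,-0.35,-0.01,-6,15,-17,1,0,-0.45,-0.01,-9,19,-17,1,0,-0.55,-0.02,-12,23,-17,1]

```text
time: 6.45
tool_pos: [0.5557, 0.0785, 0.1423]
ee_rot: [-3.136, 0.556, -3.062]
wrist_force: [0.5, -0.9, -1.2]
width: 0.0238
finger_force: 30.0
```

Run:
```python
from h import *
plan((oc('left',.05),RT))
```

```text
now [0.5557 0.0785 0.1423] [-3.136  0.556 -3.062] F [ 0.5 -0.9 -1.2] w 0.0238 t 6.45
turn [-0.005 -0.055  0.001] shift cm [-5.43  8.05  7.24]
```

move_arm:
  deltas: [0,-0.02,0,-1.4,2,1.5,1,0,-0.04,0,-2.8,4,3,1,0,-0.05,0,-4.2,6,5,1,0,-0.055,0,-5.4,8,7.2,1,0,-0.055,0,-5.4,8,7.2,1,0,-0.055,0,-5.4,8,7.2,1]

```text
time: 7.05
tool_pos: [0.6315, 0.1631, 0.1057]
ee_rot: [-3.134, 0.602, -3.059]
wrist_force: [-0.0, 0.8, -0.8]
width: 0.0235
finger_force: 30.0
```

Run:
```python
from h import *
plan((oc('left',.05),RT),(oc('left',.02),RT))
s=snap('top');P=cloud(s);t=snap('scene');np.savez('hold1.npz',P=P,P2=cloud(t),im=s['image'],im2=t['image'])
a=s['image'][150:250,180:300];b=t['image'][190:310,310:454]
cv2.imwrite('pics/h1.png',np.vstack([cv2.resize(a,(360,300),interpolation=2),cv2.resize(b,(360,300),interpolation=2)])[:,:,::-1])
```

```text
now [0.6315 0.1631 0.1057] [-3.134  0.602 -3.059] F [-0.   0.8 -0.8] w 0.0235 t 7.05
turn [-0.005 -0.009  0.003] shift cm [-0.38  0.17 -0.15]
turn [-0.005 -0.009  0.003] shift cm [-0.41  0.19  2.85]
```

View pics/h1.png

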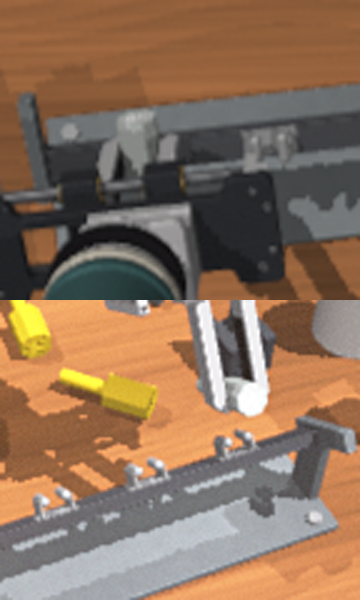

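The scene crop shows the drift held above the left clip, with its head at (243,395). I'll measure the drift and the clips in the clip frame.

```bash
cat >> h.py <<'E'
def cf(P,c): return (P-CLIP[c])@np.stack([XC,YC,ZC],1)
E
python3 - <<'E'
from h import *
z=np.load('hold1.npz')
s0=np.load('scene0.npz')
print('z35',CLIP)
for nm,P,im in (('top',np.load('top0.npz')['P'],0),('scene0',s0['P'],0)):
  for c in CLIP:
    q=cf(P,c).reshape(-1,3)*1e3
    q=q[(abs(q[:,0])<20)&(abs(q[:,1])<20)&(q[:,2]>4)&(q[:,2]<20)]
    for sg in (1,-1):
        w=q[q[:,1]*sg>0]; print(nm,c,sg,len(w),w.mean(0).round(1),'x',np.percentile(w[:,0],[3,97]).round(1),'y',np.percentile(w[:,1],[3,97]).round(1),'z',np.percentile(w[:,2],[97]).round(1))
for nm,P,im in (('top',z['P'],z['im']),('scene',z['P2'],z['im2'])):
    q=cf(P,'left')*1e3; sat=cv2.cvtColor(im,cv2.COLOR_RGB2HSV)
    m=(q[...,0]>8)&(q[...,0]<75)&(abs(q[...,1])<30)&(q[...,2]>25)&(q[...,2]<68)
    w=q[m]; print(nm,len(w))
    for b in range(8,75,6):
        v=w[(w[:,0]>=b)&(w[:,0]<b+6)]
        if len(v)>3: print(b,len(v),'y',v[:,1].min().round(1),v[:,1].max().round(1),'z',v[:,2].min().round(1),v[:,2].max().round(1))
E
```

```text
z35 {'left': array([0.6192, 0.1639, 0.088 ]), 'mid': array([0.6255, 0.0845, 0.088 ]), 'right': array([0.632 , 0.0049, 0.088 ])}
top left 1 46 [-0.4  9.5 11.5] x [-10.6   8.3] y [ 5.6 13.9] z [16.]
top left -1 46 [-0.6 -9.4 11.6] x [-11.7   8.3] y [-13.2  -5.8] z [15.5]
top mid 1 42 [-0.6  9.4 11.6] x [-10.4   8.4] y [ 5.4 13.6] z [16.2]
top mid -1 44 [ 0.2 -9.4 11.4] x [-9.3  9.2] y [-13.5  -5.2] z [16.5]
top right 1 41 [-0.   9.5 11.9] x [-11.3   8.7] y [ 5.7 13.3] z [15.6]
top right -1 44 [-0.9 -9.4 10.8] x [-12.    8.5] y [-13.6  -5.5] z [15.]
scene0 left 1 29 [ 2.3  9.1 10.3] x [-10.3  10. ] y [ 5.5 14. ] z [13.6]
scene0 left -1 36 [  0.5 -10.5   9.6] x [-10.4   7.8] y [-13.3  -5.9] z [13.5]
scene0 mid 1 28 [ 3.   8.9 10.3] x [-7.5  8.4] y [ 5.4 13.7] z [13.5]
scene0 mid -1 35 [  1.  -10.4   9.7] x [-10.    8.9] y [-13.3  -6.3] z [13.5]
scene0 right 1 31 [ 1.3  9.2 10.2] x [-10.3  11.3] y [ 5.8 15.1] z [13.6]
scene0 right -1 35 [  1.3 -10.3   9.8] x [-10.6  10.3] y [-13.2  -5.5] z [13.3]
top 323
8 7 y 1.4 9.7 z 55.6 61.2
14 17 y -9.0 11.4 z 52.0 67.1
20 44 y -24.7 11.4 z 49.0 67.4
26 61 y -24.3 23.2 z 40.4 67.7
32 82 y -24.8 22.1 z 45.2 68.0
38 35 y -12.8 10.6 z 51.5 66.0
44 77 y -13.1 10.4 z 37.1 65.1
scene 365
8 5 y -23.9 12.6 z 56.7 63.2
14 20 y -25.6 12.2 z 40.2 67.8
20 34 y -25.4 12.6 z 41.1 68.0
26 79 y -25.0 23.5 z 40.0 67.3
32 75 y -24.0 22.9 z 43.1 68.0
38 23 y -13.6 3.9 z 39.0 63.6
44 120 y -13.3 11.3 z 39.1 63.3
50 9 y -12.7 3.2 z 41.6 61.2
```

move_arm:
  deltas: [0,-0.009,0.003,-0.4,0.2,1,1,0,-0.009,0.003,-0.4,0.2,2,1,0,-0.009,0.003,-0.4,0.2,2.8,1,0,-0.009,0.003,-0.4,0.2,2.8,1,0,-0.009,0.003,-0.4,0.2,2.8,1]

```text
time: 7.65
tool_pos: [0.6512, 0.166, 0.0857]
ee_rot: [-3.137, 0.613, -3.065]
wrist_force: [-0.2, 0.5, 0.3]
width: 0.0237
finger_force: 30.0
```

Run:
```python
from h import *
plan((oc('left',.02),RT),(oc('left',.0),RT))
```

```text
now [0.6512 0.166  0.0857] [-3.137  0.613 -3.065] F [-0.2  0.5  0.3] w 0.0237 t 7.65
turn [-0.006  0.002 -0.002] shift cm [0.1  0.04 0.07]
turn [-0.006  0.002 -0.002] shift cm [0.1  0.05 2.07]
```

move_arm:
  deltas: [-0.006,0,0,0.1,0.05,0.4,1,-0.006,0,0,0.1,0.05,0.8,1,-0.006,0,0,0.1,0.05,1.1,1,-0.006,0,0,0.1,0.05,1.4,1]

```text
time: 8.05
tool_pos: [0.659, 0.1673, 0.076]
ee_rot: [3.14, 0.615, -3.064]
wrist_force: [-5.7, -1.5, 6.7]
width: 0.0236
finger_force: 30.0
```

move_arm:
  deltas: [0,0,0,0,0,0.2,1,0,0,0,0,0,0.4,1,0,0,0,0,0,0.55,1,0,0,0,0,0,0.65,1,0,0,0,0,0,0.65,1]

```text
time: 8.55
tool_pos: [0.6629, 0.1676, 0.0698]
ee_rot: [3.14, 0.615, -3.064]
wrist_force: [-1.1, -0.1, 2.7]
width: 0.0234
finger_force: 30.0
```

```bash
cat >> h.py <<'E'
def resid(c,x0=-34,x1=56):
    plan((oc(c,0.),RT))
    o=robot.get_obs(); print('F clip',(np.stack([XC,YC,ZC])@o['wrist_force']).round(1),'T',np.round(o['wrist_torque'],2))
    for n in ('top','scene'):
        q=cf(cloud(snap(n)),c)*1e3
        m=(q[...,0]>x0)&(q[...,0]<x1)&(abs(q[...,1])<6)&(q[...,2]>-5)&(q[...,2]<26); w=q[m]
        print(n,[(b,len(v),v[:,1].mean().round(1),np.percentile(v[:,2],80).round(1)) for b in range(x0,x1,6) for v in [w[(w[:,0]>=b)&(w[:,0]<b+6)]] if len(v)>2])
E
python3 -c "
from h import *
resid('left')"
```

```text
now [0.6629 0.1676 0.0698] [ 3.14   0.615 -3.064] F [-1.1 -0.1  2.7] w 0.0234 t 8.55
turn [ 0.001  0.004 -0.001] shift cm [ 0.15 -0.02  0.09]
F clip [0.7 0.  2.8] T [-0.18  0.09 -0.12]
top [(2, 5, np.float64(3.2), np.float64(11.5)), (20, 10, np.float64(3.2), np.float64(15.5)), (26, 15, np.float64(-0.5), np.float64(16.3)), (32, 19, np.float64(0.4), np.float64(15.4)), (38, 18, np.float64(-0.4), np.float64(15.9)), (44, 19, np.float64(-0.1), np.float64(15.5)), (50, 28, np.float64(-0.0), np.float64(13.6))]
scene [(-34, 4, np.float64(-4.1), np.float64(8.7)), (20, 8, np.float64(1.1), np.float64(16.0)), (26, 10, np.float64(-0.8), np.float64(15.3)), (32, 9, np.float64(-1.4), np.float64(14.6)), (38, 7, np.float64(-1.7), np.float64(14.3)), (44, 13, np.float64(-2.0), np.float64(13.9)), (50, 50, np.float64(-0.1), np.float64(10.8))]
```

move_arm:
  deltas: [0,0,0,0,0,0.05,1,0,0,0,0,0,0.1,1,0,0,0,0,0,0.1,1]

```text
time: 8.95
tool_pos: [0.6631, 0.1676, 0.0695]
ee_rot: [3.14, 0.615, -3.064]
wrist_force: [-4.4, -3.0, 6.5]
width: 0.0236
finger_force: 30.0
```

move_arm:
  deltas: [0,0,0,0,0,0,0.2,0,0,0,0,0,0,0.1,0,0,0,0,0,0,0.1,0,0,0,0,0,0,0.1,0,0,0,0,0,-3,0.1,0,0,0,0,0,-7,0.1,0,0,0,0,0,-11,0.1]

```text
time: 9.65
tool_pos: [0.5985, 0.1624, 0.1578]
ee_rot: [3.14, 0.612, -3.064]
wrist_force: [-0.1, -0.8, 0.5]
width: 0.0423
finger_force: 0.0
```

Run:
```python
from h import *
x,y,w=GR['medium']
plan(((x,y,.10),down(w)),((x,y,-.031),down(w)))
resid('left')
t=snap('scene')['image'];b=t[190:310,310:454]
cv2.imwrite('pics/r1.png',cv2.resize(b,(720,600),interpolation=2)[:,:,::-1])
```

```text
now [0.5985 0.1624 0.1578] [ 3.14   0.612 -3.064] F [-0.1 -0.8  0.5] w 0.0423 t 9.65
turn [0.103 0.606 0.323] shift cm [ 16.35 -15.73  -4.42]
turn [0.103 0.606 0.323] shift cm [ 23.87 -15.75   6.3 ]
now [0.5985 0.1624 0.1578] [ 3.14   0.612 -3.064] F [-0.1 -0.8  0.5] w 0.0423 t 9.65
turn [ 0.     0.001 -0.001] shift cm [-0.09 -0.02 11.01]
F clip [ 0.1 -0.8  0.5] T [-0.1   0.24 -0.04]
top [(-34, 8, np.float64(1.6), np.float64(12.8)), (-28, 12, np.float64(0.6), np.float64(12.4)), (-22, 16, np.float64(0.5), np.float64(12.6)), (-16, 16, np.float64(-0.0), np.float64(12.0)), (-10, 18, np.float64(0.8), np.float64(12.7)), (-4, 15, np.float64(0.1), np.float64(11.8)), (2, 18, np.float64(-0.6), np.float64(10.7)), (8, 15, np.float64(-0.7), np.float64(10.6)), (14, 17, np.float64(0.6), np.float64(16.6)), (20, 17, np.float64(-0.3), np.float64(16.1)), (26, 15, np.float64(-0.4), np.float64(15.4)), (32, 20, np.float64(0.0), np.float64(15.9)), (38, 19, np.float64(-0.4), np.float64(14.7)), (44, 17, np.float64(-0.2), np.float64(16.2)), (50, 27, np.float64(-0.0), np.float64(13.4))]
scene [(-34, 5, np.float64(-3.2), np.float64(11.7)), (-28, 7, np.float64(-0.6), np.float64(13.1)), (-22, 7, np.float64(-0.1), np.float64(12.4)), (-16, 4, np.float64(-1.3), np.float64(12.2)), (-10, 6, np.float64(0.6), np.float64(11.8)), (-4, 5, np.float64(-2.6), np.float64(11.5)), (14, 5, np.float64(0.5), np.float64(15.7)), (20, 10, np.float64(-2.2), np.float64(15.9)), (26, 9, np.float64(-1.2), np.float64(15.6)), (32, 7, np.float64(-1.2), np.float64(15.2)), (38, 8, np.float64(-1.0), np.float64(15.1)), (44, 14, np.float64(-2.5), np.float64(14.3)), (50, 48, np.float64(0.3), np.float64(10.4))]
```

View pics/r1.png

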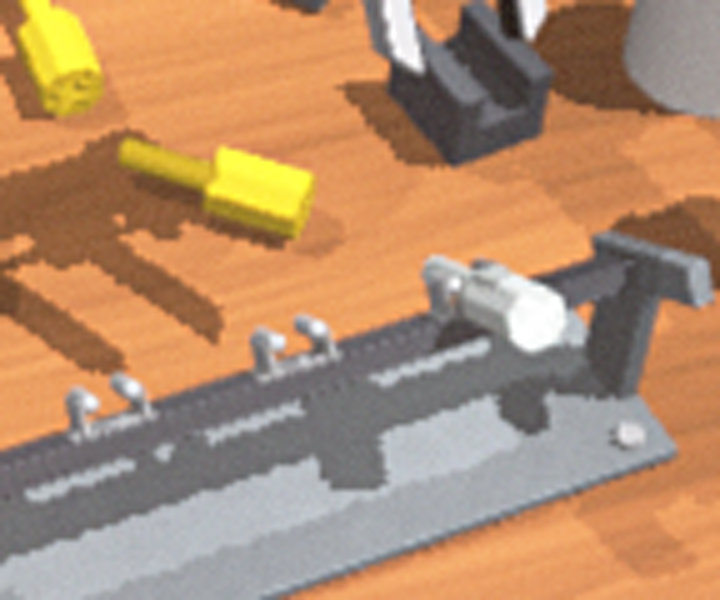

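The view shows the small drift in the left clip with its head at (515,310). The depth profile shows its shank tip about 2 mm high, a tilt of roughly 3°. I'll press the tip end down with closed fingers.

```bash
cat >> h.py <<'E'
def tip(c,x,z): return CLIP[c]+XC*x+ZC*z
E
python3 - <<'E'
from h import *
plan((tip('left',-.022,.03),RT),(tip('left',-.022,-.015),RT))
E
```

```text
now [0.6008 0.1632 0.1626] [ 3.139  0.621 -3.065] F [ 0.7 -0.5  0.7] w 0.0425 t 9.8
turn [ 0.002  0.01  -0.002] shift cm [ 5.01 -0.09  4.12]
turn [ 0.002  0.01  -0.002] shift cm [ 5.06 -0.1   8.62]
```

move_arm:
  deltas: [0,0.01,0,2,-0.1,0,1,0,0.01,0,4,-0.1,2,1,0,0.01,0,5,-0.1,4,1,0,0.01,0,5,-0.1,6,1,0,0.01,0,5,-0.1,7.5,1,0,0.01,0,5,-0.1,8.2,1,0,0.01,0,5,-0.1,8.4,1,0,0.01,0,5,-0.1,8.4,1]

```text
time: 10.6
tool_pos: [0.6071, 0.1622, 0.0599]
ee_rot: [3.14, 0.603, -3.064]
wrist_force: [0.5, 0.8, -0.7]
width: 0.0004
finger_force: 0.0
```

Run:
```python
from h import *
plan((tip('left',-.022,-.02),RT))
```

```text
now [0.6071 0.1622 0.0599] [ 3.14   0.603 -3.064] F [ 0.5  0.8 -0.7] w 0.0004 t 10.6
turn [ 0.    -0.008 -0.001] shift cm [-0.41  0.07  0.4 ]
```

move_arm:
  deltas: [0,-0.008,0,-0.4,0,0,1,0,-0.008,0,-0.4,0,0.2,1,0,-0.008,0,-0.4,0,0.5,1,0,-0.008,0,-0.4,0,0.5,1]

```text
time: 11.0
tool_pos: [0.6136, 0.1628, 0.0593]
ee_rot: [3.14, 0.613, -3.064]
wrist_force: [0.1, 0.9, -0.2]
width: 0.0005
finger_force: 0.2
```

move_arm:
  deltas: [0,0,0,0,0,0.2,1,0,0,0,0,0,0.2,1]

```text
time: 11.2
tool_pos: [0.6138, 0.163, 0.0583]
ee_rot: [3.14, 0.611, -3.064]
wrist_force: [-11.3, -0.5, 8.7]
width: 0.0006
finger_force: 6.8
```

move_arm:
  deltas: [0,0,0,0,0,0.2,1,0,0,0,0,0,0.2,1]

```text
time: 11.4
tool_pos: [0.6139, 0.1632, 0.0576]
ee_rot: [3.14, 0.61, -3.064]
wrist_force: [-23.8, -1.9, 19.2]
width: 0.0002
finger_force: 14.8
```

Run:
```python
from h import *
o=robot.get_obs(); print('TCP clip mm',cf(np.array(o['tool_pos']),'left')*1e3,'F',np.stack([XC,YC,ZC])@o['wrist_force'])
```

```text
TCP clip mm [-21.78078238  -0.32218307 -21.84039192] F [-8.54638975 -0.05146319 29.46544201]
```

move_arm:
  deltas: [0,0,0,0,0,-0.5,1,0,0,0,0,0,-3,1,0,0,0,0,0,-7,0.6,0,0,0,0,0,-10,0,0,0,0,0,0,-10,-0.2]

```text
time: 11.9
tool_pos: [0.5599, 0.1592, 0.1437]
ee_rot: [3.138, 0.622, -3.065]
wrist_force: [0.4, 0.7, 1.3]
width: 0.0208
finger_force: 0.0
```

Run:
```python
from h import *
x,y,w=GR['medium']
plan(((x,y,.08),down(w)),((x,y,-.030),down(w)))
resid('left')
```

```text
now [0.5599 0.1592 0.1437] [ 3.138  0.622 -3.065] F [0.4 0.7 1.3] w 0.0208 t 11.9
turn [0.107 0.615 0.323] shift cm [ 13.49 -15.71  -1.89]
turn [0.107 0.615 0.323] shift cm [ 19.9  -15.74   7.05]
now [0.5599 0.1592 0.1437] [ 3.138  0.622 -3.065] F [0.4 0.7 1.3] w 0.0208 t 11.9
turn [ 0.002  0.011 -0.002] shift cm [-3.95 -0.02 12.11]
F clip [1.1 0.6 0.8] T [0.04 0.27 0.01]
top [(-34, 9, np.float64(0.9), np.float64(11.2)), (-28, 16, np.float64(-0.7), np.float64(10.7)), (-22, 17, np.float64(-0.5), np.float64(12.2)), (-16, 17, np.float64(-0.1), np.float64(11.7)), (-10, 14, np.float64(0.7), np.float64(10.4)), (-4, 17, np.float64(0.3), np.float64(11.8)), (2, 18, np.float64(-0.5), np.float64(13.0)), (8, 11, np.float64(-0.2), np.float64(11.0)), (14, 15, np.float64(-0.2), np.float64(17.7)), (20, 19, np.float64(0.5), np.float64(17.0)), (26, 15, np.float64(-0.6), np.float64(17.7)), (32, 17, np.float64(-0.4), np.float64(17.7)), (38, 19, np.float64(0.2), np.float64(17.0)), (44, 17, np.float64(-0.4), np.float64(18.3)), (50, 30, np.float64(-0.1), np.float64(15.7))]
scene [(-34, 3, np.float64(-2.7), np.float64(10.3)), (-28, 7, np.float64(-1.5), np.float64(11.3)), (-16, 3, np.float64(2.4), np.float64(11.2)), (-10, 5, np.float64(-2.0), np.float64(11.2)), (-4, 5, np.float64(-2.3), np.float64(10.6)), (14, 8, np.float64(-1.3), np.float64(16.5)), (20, 6, np.float64(-0.7), np.float64(16.2)), (26, 6, np.float64(-1.1), np.float64(16.6)), (32, 6, np.float64(1.0), np.float64(16.8)), (38, 8, np.float64(-0.2), np.float64(16.6)), (44, 20, np.float64(-0.1), np.float64(16.0)), (50, 44, np.float64(0.3), np.float64(12.2))]
```

move_arm:
  deltas: [0,0.01,0,-2,0,2,1,0,0.01,0,-3.3,0,5,1,0,0.01,0,-3.3,0,7.5,1,0,0.01,0,-3.3,0,8.7,1,0,0.01,0,-3.3,0,9.2,1,0,0.01,0,-3.3,0,9.4,1,0,0.01,0,-3.3,0,9.4,1,0,0.01,0,-3.3,0,9.4,1]

```text
time: 12.8
tool_pos: [0.6394, 0.1649, 0.0798]
ee_rot: [3.14, 0.603, -3.064]
wrist_force: [-1.8, -0.3, 4.0]
width: 0.0006
finger_force: 1.8
```

```bash
cat >> h.py <<'E'
def where(c):
    o=robot.get_obs(); print('TCP clip mm',(cf(np.array(o['tool_pos']),c)*1e3).round(2),'F',(np.stack([XC,YC,ZC])@o['wrist_force']).round(1))
E
python3 -c "
from h import *
where('left')"
```

```text
TCP clip mm [ 11.87  -0.55 -18.33] F [ 0.8 -0.1  4.3]
```

move_arm:
  deltas: [0,0,0,-0.2,0,0.1,1,0,0,0,-0.2,0,0.2,1,0,0,0,-0.2,0,0.2,1]

```text
time: 13.1
tool_pos: [0.6424, 0.1651, 0.0796]
ee_rot: [3.14, 0.603, -3.064]
wrist_force: [-1.6, -0.9, 4.6]
width: 0.0003
finger_force: 2.4
```

```bash
python3 -c "
from h import *
where('left')"
```

```text
TCP clip mm [ 14.23  -0.61 -20.24] F [ 1.3 -0.8  4.8]
```

move_arm:
  deltas: [0,0,0,0,0,0.1,1,0,0,0,0,0,0.1,1]

```text
time: 13.3
tool_pos: [0.6433, 0.1652, 0.0794]
ee_rot: [3.14, 0.604, -3.064]
wrist_force: [-3.0, -0.0, 5.7]
width: 0.0003
finger_force: 3.1
```

```bash
python3 -c "
from h import *
where('left')"
```

```text
TCP clip mm [ 14.85  -0.58 -20.86] F [0.8 0.2 6.4]
```

move_arm:
  deltas: [0,0,0,0,0,-0.5,1,0,0,0,0,0,-3,1,0,0,0,0,0,-7,0.6,0,0,0,0,0,-10,0,0,0,0,0,0,-10,-0.2]

```text
time: 13.8
tool_pos: [0.5869, 0.161, 0.1656]
ee_rot: [3.139, 0.609, -3.065]
wrist_force: [-0.0, -1.2, 0.2]
width: 0.0212
finger_force: 0.0
```

Run:
```python
from h import *
x,y,w=GR['medium']
resid('left')
plan(((x,y,.08),down(w)),((x,y,-.030),down(w)))
```

```text
now [0.5869 0.161  0.1656] [ 3.139  0.609 -3.065] F [-0.  -1.2  0.2] w 0.0212 t 13.8
turn [ 0.002 -0.002 -0.002] shift cm [-0.63  0.02 12.32]
F clip [-0.  -1.2  0.2] T [0.04 0.25 0.01]
top [(-22, 3, np.float64(5.5), np.float64(20.9)), (-16, 15, np.float64(-0.5), np.float64(20.4)), (-10, 21, np.float64(0.4), np.float64(19.2)), (-4, 19, np.float64(-0.6), np.float64(16.5)), (2, 21, np.float64(-0.5), np.float64(14.0)), (8, 20, np.float64(-0.1), np.float64(10.7)), (14, 15, np.float64(-0.1), np.float64(8.0)), (20, 17, np.float64(-0.0), np.float64(12.4)), (26, 20, np.float64(-0.6), np.float64(9.4)), (32, 21, np.float64(0.8), np.float64(8.6)), (38, 19, np.float64(-0.2), np.float64(5.0)), (44, 21, np.float64(-0.4), np.float64(3.1)), (50, 17, np.float64(0.1), np.float64(0.3))]
scene [(-28, 5, np.float64(-1.3), np.float64(24.1)), (-22, 17, np.float64(-1.6), np.float64(22.8)), (-16, 10, np.float64(-1.8), np.float64(20.3)), (-10, 16, np.float64(-1.9), np.float64(18.4)), (-4, 12, np.float64(-1.1), np.float64(16.2)), (2, 14, np.float64(-2.0), np.float64(13.2)), (8, 10, np.float64(-1.2), np.float64(11.7)), (20, 10, np.float64(-1.1), np.float64(11.4)), (26, 16, np.float64(-0.5), np.float64(9.8)), (32, 13, np.float64(-1.0), np.float64(6.9)), (38, 12, np.float64(-0.1), np.float64(4.8)), (44, 13, np.float64(-0.8), np.float64(2.6)), (50, 20, np.float64(-0.0), np.float64(-0.6))]
now [0.5857 0.1604 0.1602] [ 3.14   0.602 -3.064] F [-0.8  0.5 -0.8] w 0.0293 t 13.9
turn [0.102 0.596 0.324] shift cm [ 16.59 -15.64  -1.69]
turn [0.102 0.596 0.324] shift cm [ 22.82 -15.65   7.38]
```

Pressing the head off-centre tipped the small drift about 22° in its clip. I'll regrip the head along its tilted axis, draw it out and press it in again squarely with the tilt controlled.

```bash
cat >> h.py <<'E'
def rt(th): # drift x = cos XC - sin ZC  (th>0: head down)
    xd=np.cos(th)*XC-np.sin(th)*ZC; zd=np.cos(th)*ZC+np.sin(th)*XC
    return R.from_matrix(np.stack([-xd,YC,-zd],1))
def tc(c,x,z,th=0,y=0): return (tip(c,x/1e3,z/1e3)+YC*y/1e3, rt(th))
E
python3 - <<'E'
from h import *
n=np.array([.371,.928])
plan(tc('left',14+60*n[0],-40+60*n[1],.38),tc('left',14+15*n[0],-40+15*n[1],.38),tc('left',14,-40,.38))
E
```

```text
now [0.5857 0.1604 0.1602] [ 3.14   0.602 -3.064] F [-0.8  0.5 -0.8] w 0.0293 t 13.9
turn [ 0.001  0.371 -0.001] shift cm [-2.3   0.08  6.25]
turn [ 0.001  0.371 -0.001] shift cm [-0.67  0.08 10.44]
turn [ 0.001  0.371 -0.001] shift cm [-0.13  0.07 11.84]
```

move_arm:
  deltas: [0,0.13,0,-0.8,0.1,1,0,0,0.26,0,-1.6,0.1,3,0,0,0.37,0,-2.3,0.1,5,0,0,0.37,0,-2.3,0.1,6.2,0,0,0.37,0,-2.3,0.1,6.2,0,0,0.37,0,-2.3,0.1,6.2,0]

```text
time: 14.5
tool_pos: [0.6382, 0.1655, 0.1202]
ee_rot: [3.141, 0.228, -3.064]
wrist_force: [-0.2, 0.3, 0.2]
width: 0.047
finger_force: 0.0
```

Run:
```python
from h import *
n=np.array([.371,.928])
plan(tc('left',14+15*n[0],-40+15*n[1],.38),tc('left',14,-40,.38))
```

```text
now [0.6382 0.1655 0.1202] [ 3.141  0.228 -3.064] F [-0.2  0.3  0.2] w 0.047 t 14.5
turn [ 0.001 -0.003 -0.001] shift cm [-0.2  -0.02  4.39]
turn [ 0.001 -0.003 -0.001] shift cm [-0.2  -0.02  5.89]
```

move_arm:
  deltas: [0,0,0,-0.2,0,1.5,0,0,0,0,-0.2,0,3,0,0,0,0,-0.2,0,4.5,0,0,0,0,-0.2,0,5.3,0,0,0,0,-0.2,0,5.9,0,0,0,0,-0.2,0,5.9,0,0,0,0,-0.2,0,5.9,1,0,0,0,-0.2,0,5.9,1]

```text
time: 15.3
tool_pos: [0.6559, 0.1672, 0.0666]
ee_rot: [3.14, 0.234, -3.064]
wrist_force: [-0.2, 0.1, 0.2]
width: 0.0345
finger_force: 0.0
```

move_arm:
  deltas: [0,0,0,0,0,0,1,0,0,0,0,0,0,1,0,0,0,0,0,0,1]

```text
time: 15.6
tool_pos: [0.656, 0.167, 0.0665]
ee_rot: [3.14, 0.234, -3.064]
wrist_force: [0.7, 0.2, 1.5]
width: 0.0238
finger_force: 29.9
```

Run:
```python
from h import *
where('left')
n=np.array([.371,.928])
plan(tc('left',29,-36+20,0),tc('left',29,-36+14,-.05))
```

```text
TCP clip mm [ 17.9    0.23 -38.77] F [1.5 0.2 0.8]
now [0.656  0.167  0.0665] [ 3.14   0.234 -3.064] F [0.7 0.2 1.5] w 0.0238 t 15.6
turn [ 0.001 -0.377 -0.001] shift cm [-0.19 -0.02 -2.53]
turn [ 0.001 -0.427 -0.001] shift cm [-0.41 -0.02 -1.97]
```

move_arm:
  deltas: [0,-0.05,0,-0.1,0,-0.6,1,0,-0.12,0,-0.2,0,-1.2,1,0,-0.24,0,-0.3,0,-1.9,1,0,-0.34,0,-0.4,0,-2.6,1,0,-0.38,0,-0.5,0,-2.6,1,0,-0.38,0,-0.5,0,-2.6,1,0,-0.38,0,-0.5,0,-2.6,1]

```text
time: 16.3
tool_pos: [0.6541, 0.167, 0.0921]
ee_rot: [3.14, 0.611, -3.064]
wrist_force: [0.8, 0.6, -0.7]
width: 0.0233
finger_force: 29.9
```

Run:
```python
from h import *
where('left')
o=robot.get_obs();print(o['ee_rot'],o['width'])
for n in ('top','scene'):
    s=snap(n);q=cf(cloud(s),'left')*1e3
    m=(abs(q[...,1])<(13 if n=='scene' else 6))&(q[...,2]>2)&(q[...,2]<45)&(q[...,0]>-40)&(q[...,0]<70);w=q[m]
    print(n,[(b,len(v),v[:,1].mean().round(1),v[:,2].max().round(1),np.percentile(v[:,2],80).round(1)) for b in range(-40,70,6) for v in [w[(w[:,0]>=b)&(w[:,0]<b+6)]] if len(v)>2])
    if n=='scene': cv2.imwrite('pics/h2.png',cv2.resize(s['image'][200:290,350:458],(720,600),interpolation=2)[:,:,::-1])
```

```text
TCP clip mm [ 31.08   0.35 -16.72] F [ 0.3  0.5 -1.1]
[ 3.13990401  0.61123528 -3.06426416] 0.023281229868449695
top [(2, 3, np.float64(4.7), np.float64(26.6), np.float64(24.7)), (20, 7, np.float64(3.8), np.float64(32.3), np.float64(30.2)), (26, 12, np.float64(1.2), np.float64(34.0), np.float64(31.9)), (32, 19, np.float64(0.2), np.float64(33.3), np.float64(32.0)), (38, 18, np.float64(-0.3), np.float64(33.6), np.float64(31.6)), (44, 16, np.float64(1.0), np.float64(35.6), np.float64(31.4)), (50, 41, np.float64(-0.0), np.float64(33.6), np.float64(30.5))]
scene [(-28, 8, np.float64(-3.9), np.float64(25.6), np.float64(24.1)), (-22, 7, np.float64(-3.7), np.float64(26.4), np.float64(24.3)), (-10, 9, np.float64(-11.1), np.float64(14.2), np.float64(13.4)), (-4, 8, np.float64(-11.5), np.float64(12.6), np.float64(11.7)), (2, 12, np.float64(-10.0), np.float64(13.3), np.float64(11.9)), (14, 3, np.float64(0.4), np.float64(31.9), np.float64(31.5)), (20, 3, np.float64(2.2), np.float64(32.0), np.float64(31.8)), (26, 8, np.float64(2.2), np.float64(40.7), np.float64(31.4)), (32, 12, np.float64(-2.3), np.float64(33.2), np.float64(31.4)), (38, 32, np.float64(-7.1), np.float64(44.6), np.float64(34.7)), (44, 19, np.float64(-5.8), np.float64(42.0), np.float64(31.5)), (50, 116, np.float64(-0.1), np.float64(31.4), np.float64(25.9)), (56, 15, np.float64(4.5), np.float64(29.5), np.float64(25.6))]
```

View pics/h2.png

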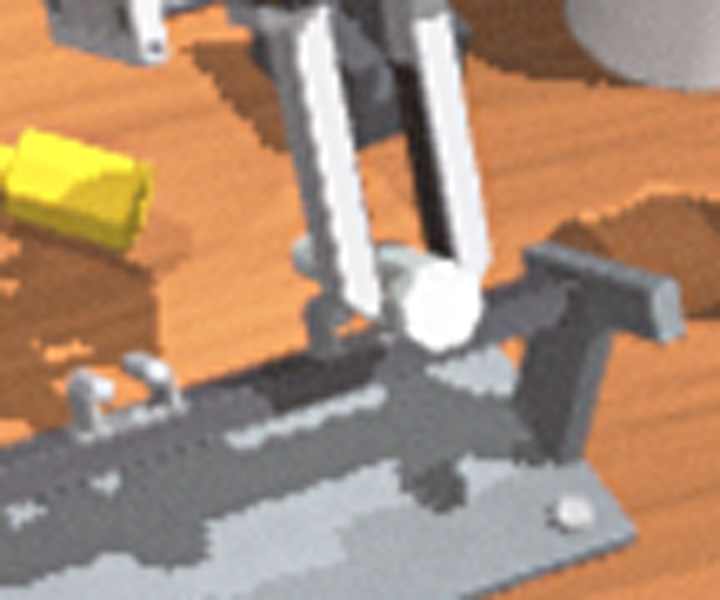

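The crop shows the drift held square above the left clip, head face at (440,305). I'll press it in again.

move_arm:
  deltas: [0,0,0,0.15,0,0.4,1,0,0,0,0.15,0,0.7,1,0,0,0,0.15,0,1,1,0,0,0,0.15,0,1.2,1,0,0,0,0.15,0,1.4,1,0,0,0,0.15,0,1.6,1,0,0,0,0.15,0,1.65,1]

```text
time: 17.1
tool_pos: [0.6638, 0.1676, 0.0796]
ee_rot: [3.14, 0.615, -3.064]
wrist_force: [-2.8, -1.2, 5.5]
width: 0.0235
finger_force: 30.0
```

```bash
python3 -c "
from h import *
where('left');resid('left')"
```

```text
TCP clip mm [ 31.87   0.18 -32.58] F [ 0.8 -1.   6.2]
now [0.6638 0.1676 0.0796] [ 3.14   0.615 -3.064] F [-2.8 -1.2  5.5] w 0.0235 t 17.1
turn [ 0.     0.004 -0.002] shift cm [ 0.79 -0.02  0.84]
F clip [ 0.8 -1.   6.2] T [-0.19  0.45 -0.06]
top [(8, 4, np.float64(4.3), np.float64(14.5)), (20, 4, np.float64(3.8), np.float64(16.7)), (26, 12, np.float64(2.5), np.float64(17.7)), (32, 20, np.float64(0.2), np.float64(16.8)), (38, 20, np.float64(-0.6), np.float64(14.2)), (44, 20, np.float64(0.2), np.float64(15.6)), (50, 26, np.float64(-0.3), np.float64(13.0))]
scene [(-28, 4, np.float64(-3.8), np.float64(22.5)), (-22, 6, np.float64(-4.3), np.float64(22.7)), (20, 4, np.float64(1.8), np.float64(19.8)), (26, 8, np.float64(0.6), np.float64(18.2)), (32, 11, np.float64(-1.2), np.float64(17.1)), (38, 10, np.float64(-1.1), np.float64(15.6)), (44, 17, np.float64(-0.2), np.float64(14.1)), (50, 43, np.float64(-0.1), np.float64(9.5))]
```

The head grip slipped and the tip is still about 12° up. I'll release, then push the shank tip down position-controlled, further out so the fingers clear the lips.

move_arm:
  deltas: [0,0,0,0,0,0,0.2,0,0,0,0,0,0,0.1,0,0,0,0,0,0,0.1,0,0,0,0,0,-2,0.1,0,0,0,0,0,-5,0.4,0,0,0,3,0,-6,1,0,0,0,5.8,0,-5,1,0,0,0,5.8,0,-4,1]

```text
time: 18.0
tool_pos: [0.5882, 0.1617, 0.0729]
ee_rot: [3.141, 0.605, -3.063]
wrist_force: [0.0, 0.6, -0.7]
width: 0.0135
finger_force: 0.0
```

move_arm:
  deltas: [0,0,0,0,0,0,1,0,0,0,0,0,0,1]

```text
time: 18.2
tool_pos: [0.5939, 0.1623, 0.078]
ee_rot: [3.14, 0.613, -3.065]
wrist_force: [0.1, 1.4, 0.7]
width: 0.0009
finger_force: 0.0
```

```bash
python3 -c "
from h import *
where('left');plan(tc('left',-26,-8),tc('left',-26,-20))"
```

```text
TCP clip mm [-26.52   0.38   6.39] F [0.6 1.4 0.4]
now [0.5939 0.1623 0.078 ] [ 3.14   0.613 -3.065] F [0.1 1.4 0.7] w 0.0009 t 18.2
turn [ 0.001  0.003 -0.002] shift cm [-0.05 -0.04  1.44]
turn [ 0.001  0.003 -0.002] shift cm [-0.04 -0.04  2.64]
```

move_arm:
  deltas: [0,0,0,0,0,0.7,1,0,0,0,0,0,1.3,1,0,0,0,0,0,1.7,1,0,0,0,0,0,2.1,1,0,0,0,0,0,2.4,1,0,0,0,0,0,2.6,1,0,0,0,0,0,2.6,1]

```text
time: 18.9
tool_pos: [0.6071, 0.1633, 0.0555]
ee_rot: [3.14, 0.612, -3.064]
wrist_force: [0.1, 0.3, 0.3]
width: 0.0003
finger_force: 0.0
```

```bash
python3 -c "
from h import *
where('left')"
```

```text
TCP clip mm [-28.6    0.33 -19.67] F [0.2 0.3 0.2]
```

move_arm:
  deltas: [0,0,0,0,0,0.2,1,0,0,0,0,0,0.2,1]

```text
time: 19.1
tool_pos: [0.6083, 0.1634, 0.0542]
ee_rot: [3.14, 0.612, -3.064]
wrist_force: [-0.0, -0.8, -0.1]
width: 0.0005
finger_force: 0.0
```

```bash
python3 -c "
from h import *
where('left')"
```

```text
TCP clip mm [-28.34   0.37 -21.43] F [-0.1 -0.8 -0.1]
```

move_arm:
  deltas: [0,0,0,0,0,-3,1,0,0,0,0,0,-7,1,0,0,0,0,0,-10,1,0,0,0,0,0,-10,1]

```text
time: 19.5
tool_pos: [0.5526, 0.1596, 0.1425]
ee_rot: [3.138, 0.622, -3.065]
wrist_force: [0.8, 0.3, 0.8]
width: 0.0006
finger_force: 0.0
```

```bash
python3 -c "
from h import *
resid('left')
t=snap('scene')['image'];cv2.imwrite('pics/r2.png',cv2.resize(t[190:310,310:454],(720,600),interpolation=2)[:,:,::-1])"
```

```text
now [0.5526 0.1596 0.1425] [ 3.138  0.622 -3.065] F [0.8 0.3 0.8] w 0.0006 t 19.5
turn [ 0.002  0.011 -0.002] shift cm [-4.6  -0.12 12.45]
F clip [1.1 0.3 0.2] T [0.03 0.18 0.01]
top [(-16, 4, np.float64(-1.1), np.float64(1.5)), (-10, 12, np.float64(1.5), np.float64(-1.5)), (-4, 11, np.float64(1.1), np.float64(9.7)), (2, 23, np.float64(0.3), np.float64(3.9)), (8, 4, np.float64(-0.5), np.float64(-3.6))]
scene [(-10, 5, np.float64(-1.5), np.float64(-2.3)), (-4, 7, np.float64(2.2), np.float64(6.4)), (2, 9, np.float64(1.0), np.float64(2.7)), (8, 6, np.float64(0.0), np.float64(-2.5))]
```

View pics/r2.png

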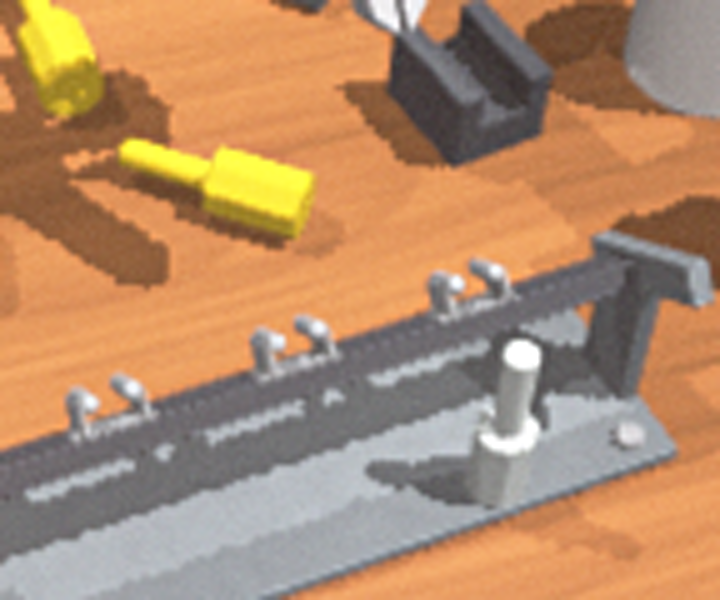

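The picture shows the small drift has come out. It now stands upright on its head on the base plate behind the left clip, shank end at (520,350) in the crop. I'll locate it, pick it up by the shank, and lay it back down on the bench.

Run:
```python
from h import *
for n in ('top','scene'):
    s=snap(n);P=cloud(s);hs=cv2.cvtColor(s['image'],cv2.COLOR_RGB2HSV)
    q=cf(P,'left')
    m=(P[...,0]>.63)&(P[...,0]<.73)&(abs(q[...,1])<.05)&(P[...,2]>.02)&(P[...,2]<.12)&(hs[...,2]>110)
    w=P[m]*1e3
    for b in range(20,110,8):
        v=w[(w[:,2]>=b)&(w[:,2]<b+8)]
        if len(v)>2: print(n,b,len(v),'x',v[:,0].min().round(),v[:,0].max().round(),'y',v[:,1].min().round(),v[:,1].max().round(),'mean',v.mean(0).round(1))
o=robot.get_obs();print(o['joint_positions'].round(2))
```

```text
top 36 7 x 645.0 665.0 y 161.0 180.0 mean [652.6 169.7  42.2]
top 44 54 x 645.0 669.0 y 156.0 179.0 mean [654.4 166.3  48.4]
top 84 11 x 651.0 663.0 y 161.0 173.0 mean [656.1 166.9  90.5]
top 92 31 x 650.0 663.0 y 162.0 174.0 mean [656.5 167.4  94.7]
scene 20 31 x 653.0 669.0 y 156.0 177.0 mean [663.9 163.1  23.8]
scene 28 30 x 652.0 669.0 y 156.0 179.0 mean [664.3 163.3  31.5]
scene 36 32 x 654.0 669.0 y 156.0 180.0 mean [663.8 163.6  39.8]
scene 44 67 x 645.0 670.0 y 156.0 180.0 mean [660.  165.6  47.8]
scene 52 19 x 653.0 663.0 y 161.0 173.0 mean [660.  165.8  55.2]
scene 60 19 x 652.0 663.0 y 161.0 172.0 mean [659.5 165.1  64.2]
scene 68 18 x 655.0 664.0 y 161.0 170.0 mean [660.8 165.5  72. ]
scene 76 64 x 630.0 663.0 y 116.0 200.0 mean [641.1 156.9  81.6]
scene 84 85 x 630.0 663.0 y 115.0 201.0 mean [639.2 151.9  87.2]
scene 92 34 x 633.0 664.0 y 119.0 175.0 mean [655.6 165.2  94.1]
[ 0.24 -0.3   1.94 -0.12  0.9  -1.36]
```

```bash
cat >> h.py <<'E'
def g2t(G,Rt,d=.044): return (np.array(G)+Rt.apply([0,0,d]),Rt)
E
python3 - <<'E'
from h import *
Rg=rt(.91); G=np.array([.6565,.167,.080]); up=-Rg.apply([0,0,1])
plan(g2t(G+up*.06+[0,0,.02],Rg),g2t(G,Rg))
E
```

```text
now [0.5504 0.1585 0.1337] [ 3.141  0.609 -3.064] F [-0.5  0.2  0.7] w 0.0005 t 19.75
turn [ 0.001  0.908 -0.001] shift cm [-8.07  0.02  7.87]
turn [ 0.001  0.908 -0.001] shift cm [-2.20e+00  1.00e-02  1.32e+01]
```

move_arm:
  deltas: [0,0.14,0,-2.5,0,-1,0,0,0.28,0,-5,0,0,0,0,0.42,0,-7,0,2,0,0,0.56,0,-8,0,4,0,0,0.7,0,-8,0,6,0,0,0.84,0,-8,0,7.5,0,0,0.91,0,-8.1,0,7.9,0,0,0.91,0,-8.1,0,7.9,0]

```text
time: 20.55
tool_pos: [0.6627, 0.1666, 0.107]
ee_rot: [3.141, -0.312, -3.065]
wrist_force: [-0.2, 0.2, -1.2]
width: 0.0469
finger_force: 0.0
```

move_arm:
  deltas: [0,0,0,0,0,0,0,0,0,0,0,0,0,0]

```text
time: 20.75
tool_pos: [0.6621, 0.1678, 0.1197]
ee_rot: [3.14, -0.295, -3.063]
wrist_force: [-0.5, 0.3, -0.1]
width: 0.0474
finger_force: 0.0
```

Run:
```python
from h import *
Rg=rt(.91); G=np.array([.6565,.167,.080]); up=-Rg.apply([0,0,1])
plan(g2t(G+up*.06+[0,0,.02],Rg),g2t(G,Rg)); print(robot.get_obs()['joint_positions'].round(2))
```

```text
now [0.6621 0.1678 0.1197] [ 3.14  -0.295 -3.063] F [-0.5  0.3 -0.1] w 0.0474 t 20.75
turn [0.002 0.004 0.   ] shift cm [-0.04 -0.03  0.45]
turn [0.002 0.004 0.   ] shift cm [-0.59 -0.05  8.36]
[ 0.15  0.68  0.73  0.03  2.03 -1.49]
```

move_arm:
  deltas: [0,0,0,-0.2,0,2.5,0,0,0,0,-0.4,0,5,0,0,0,0,-0.6,0,7,0,0,0,0,-0.6,0,8,0,0,0,0,-0.6,0,8.4,0,0,0,0,-0.6,0,8.4,1,0,0,0,-0.6,0,8.4,1,0,0,0,-0.6,0,8.4,1]

```text
time: 21.55
tool_pos: [0.6444, 0.1663, 0.0375]
ee_rot: [3.14, -0.295, -3.063]
wrist_force: [-0.9, 0.4, 0.4]
width: 0.0265
finger_force: 0.0
```

move_arm:
  deltas: [0,0,0,0,0,0,1,0,0,0,0,0,0,1,0,0,0,0,0,0,1]

```text
time: 21.85
tool_pos: [0.6439, 0.1662, 0.0364]
ee_rot: [3.14, -0.297, -3.063]
wrist_force: [1.9, -0.3, 2.4]
width: 0.0135
finger_force: 30.0
```

Run:
```python
from h import *
Rl=R.from_euler('z',-PSI)*rt(-.40)
Rm=R.from_euler('z',-PSI)*rt(.3)
G=np.array([.435,-.16,.030])
plan(g2t([.64,.16,.22],rt(.9)),g2t([.50,-.02,.2],Rm),g2t(G+[0,0,.08],Rl),g2t(G,Rl))
```

```text
now [0.6439 0.1662 0.0364] [ 3.14  -0.297 -3.063] F [ 1.9 -0.3  2.4] w 0.0135 t 21.85
turn [ 0.002 -0.008 -0.   ] shift cm [  5.76  -0.57 -13.03]
turn [ 0.002 -0.608  0.079] shift cm [ 17.4  -17.53  -7.43]
turn [ 0.031 -1.307  0.078] shift cm [ 20.28 -31.17   0.91]
turn [ 0.031 -1.307  0.078] shift cm [ 17.94 -31.18   8.56]
```

move_arm:
  deltas: [0,0,0,1,0,-3.3,1,0,0,0,2.5,0,-8,1,0,0,0,4.5,-1,-12,1,0,-0.12,0,7,-5,-12,1,0,-0.25,0.01,10,-9,-11,1,0,-0.38,0.03,13,-13,-10,1,0,-0.5,0.05,16,-16,-8,1,0,-0.6,0.08,17.4,-17.5,-7.4,1]

```text
time: 22.65
tool_pos: [0.5094, -0.0215, 0.1559]
ee_rot: [3.141, 0.304, 3.138]
wrist_force: [-0.7, -1.1, -0.3]
width: 0.0134
finger_force: 30.0
```

Run:
```python
from h import *
Rl=R.from_euler('z',-PSI)*rt(-.40)
G=np.array([.435,-.16,.030])
plan(g2t(G+[0,0,.08],Rl),g2t(G,Rl))
```

```text
now [ 0.5094 -0.0215  0.1559] [3.141 0.304 3.138] F [-0.7 -1.1 -0.3] w 0.0134 t 22.65
turn [-0.002 -0.707 -0.003] shift cm [  5.57 -13.87   5.51]
turn [-0.002 -0.707 -0.003] shift cm [  7.96 -13.87  13.14]
```

move_arm:
  deltas: [0,-0.1,0,0.8,-2.5,0.5,1,0,-0.22,0,1.6,-5,1.5,1,0,-0.34,0,2.5,-8,2.5,1,0,-0.46,0,3.5,-11,3.5,1,0,-0.58,0,4.5,-13,4.5,1,0,-0.7,0,5.5,-13.9,5.5,1,0,-0.7,0,5.5,-13.9,5.5,1,0,-0.7,0,5.5,-13.9,5.5,1]

```text
time: 23.45
tool_pos: [0.4894, -0.0982, 0.1192]
ee_rot: [-3.122, 0.957, 3.095]
wrist_force: [0.4, 0.4, 0.3]
width: 0.0133
finger_force: 30.0
```

Run:
```python
from h import *
Rl=R.from_euler('z',-PSI)*rt(-.40)
G=np.array([.435,-.16,.030])
plan(g2t(G,Rl)); print(robot.get_obs()['joint_positions'].round(2))
for n in ('scene','top'):
    s=snap(n);P=cloud(s);hs=cv2.cvtColor(s['image'],cv2.COLOR_RGB2HSV)
    m=(P[...,0]>.43)&(P[...,0]<.56)&(abs(P[...,1]+.16)<.03)&(P[...,2]>.03)&(hs[...,1]<70)
    w=P[m]*1e3
    for b in range(430,560,10):
        v=w[(w[:,0]>=b)&(w[:,0]<b+10)]
        if len(v)>3: print(n,b,len(v),v.min(0).round(),v.max(0).round())
```

```text
now [ 0.4894 -0.0982  0.1192] [-3.122  0.957  3.095] F [0.4 0.4 0.3] w 0.0133 t 23.45
turn [-0.059 -0.054 -0.025] shift cm [10.02 -6.15  5.45]
[-0.7  -0.74  2.4   0.75  0.78 -2.57]
```

Run:
```python
from h import *
Rl=R.from_euler('z',-PSI-.32)*rt(-.30)
G=np.array([.49,-.155,.037])
plan(g2t(G+[0,0,.06],Rl),g2t(G,Rl))
```

```text
now [ 0.4913 -0.0997  0.1231] [-3.117  0.96   3.098] F [ 1.  -0.2 -1. ] w 0.0134 t 23.55
turn [0.198 0.051 0.164] shift cm [ 2.37 -6.33  6.03]
turn [0.198 0.051 0.164] shift cm [ 7.29 -6.25  9.47]
```

move_arm:
  deltas: [0.05,0.01,0.04,0.6,-1.5,1.5,1,0.1,0.02,0.08,1.2,-3,3,1,0.15,0.04,0.12,1.8,-4.5,4.5,1,0.2,0.05,0.16,2.4,-6.3,6,1,0.2,0.05,0.16,2.4,-6.3,6,1,0.2,0.05,0.16,2.4,-6.3,6,1]

```text
time: 24.15
tool_pos: [0.5223, -0.1644, 0.0668]
ee_rot: [-3.14, 0.908, 2.825]
wrist_force: [-0.4, 1.2, -0.6]
width: 0.0135
finger_force: 30.0
```

Run:
```python
from h import *
Rl=R.from_euler('z',-PSI-.32)*rt(-.30)
G=np.array([.49,-.155,.037])
plan(g2t(G+[0,0,.06],Rl),g2t(G,Rl)); print(robot.get_obs()['joint_positions'].round(2))
```

```text
now [ 0.5223 -0.1644  0.0668] [-3.14   0.908  2.825] F [-0.4  1.2 -0.6] w 0.0135 t 24.15
turn [ 0.001 -0.003  0.002] shift cm [-0.32 -0.12 -0.11]
turn [ 0.001 -0.003  0.002] shift cm [ 4.41 -0.11  3.59]
[-0.52 -0.47  2.36  0.43  0.39 -2.1 ]
```

Run:
```python
from h import *
d=np.array([np.cos(.32),-np.sin(.32),0]);G=np.array([.49,-.155,0])
for n in ('scene','top'):
    s=snap(n);P=cloud(s)-G
    a=P@d; l=P@np.array([np.sin(.32),np.cos(.32),0])
    m=(a>-.03)&(a<.11)&(abs(l)<.016)&(P[...,2]>.025)&(P[...,2]<.13)
    w=np.stack([a[m],l[m],P[...,2][m]],1)*1e3
    for b in range(-30,110,10):
        v=w[(w[:,0]>=b)&(w[:,0]<b+10)]
        if len(v)>3: print(n,b,len(v),v[:,1:].min(0).round(),v[:,1:].max(0).round())
```

```text
scene -30 59 [-15. 110.] [ 16. 130.]
scene -20 72 [-15. 101.] [ 15. 125.]
scene -10 86 [-16.  98.] [ 15. 117.]
scene 0 97 [-16.  81.] [ 16. 110.]
scene 10 45 [-9. 89.] [ 15. 102.]
scene 20 28 [-8. 85.] [ 9. 96.]
scene 30 55 [-9. 82.] [15. 98.]
scene 40 67 [-9. 69.] [15. 95.]
scene 50 68 [-8. 62.] [14. 91.]
scene 60 74 [-9. 62.] [15. 85.]
top -30 48 [-16. 105.] [ 16. 130.]
top -20 74 [-16.  95.] [ 16. 125.]
top -10 76 [-15.  98.] [ 16. 116.]
top 0 76 [-16.  93.] [ 16. 109.]
top 10 48 [-12.  88.] [ 16. 102.]
top 20 48 [-9. 74.] [14. 97.]
top 30 63 [-10.  80.] [14. 97.]
top 40 59 [-10.  74.] [14. 94.]
top 50 57 [-9. 69.] [14. 89.]
top 60 43 [-10.  70.] [14. 88.]
```

move_arm:
  deltas: [0,0,0,1.5,0,1.2,1,0,0,0,3,0,2.4,1,0,0,0,4,0,3.1,1,0,0,0,4.4,0,3.4,1,0,0,0,4.4,0,3.4,1,0,0,0,4.4,0,3.4,1]

```text
time: 24.85
tool_pos: [0.5207, -0.165, 0.0113]
ee_rot: [-3.139, 0.91, 2.823]
wrist_force: [-0.1, 0.4, -0.2]
width: 0.0134
finger_force: 30.0
```

move_arm:
  deltas: [0,0,0,0.2,0,0.1,1,0,0,0,0.2,0,0.1,1]

```text
time: 25.05
tool_pos: [0.5206, -0.165, 0.0093]
ee_rot: [-3.139, 0.911, 2.822]
wrist_force: [-1.5, 0.3, 2.4]
width: 0.0137
finger_force: 30.0
```

Contact. I'll release it with a slight opening, let it settle, then back away along the tool and up.

move_arm:
  deltas: [0,0,0,0,0,0,0.5,0,0,0,0,0,0,0.4,0,0,0,0,0,0,0.4,0,0,0,0,0,0,0.4,0,0,0,0,0,0,0.4,0,0,0,0,0,0,0.2]

```text
time: 25.65
tool_pos: [0.5197, -0.1642, 0.0075]
ee_rot: [-3.14, 0.908, 2.822]
wrist_force: [-0.4, 0.8, 0.7]
width: 0.0333
finger_force: 0.0
```

move_arm:
  deltas: [0,0,0,-1,0,-2,0,0,0,0,-2,0,-5,0,0,0.1,0,-4,0,-8,-0.2,0,0.24,0,-6,0,-9,-0.2,0,0.38,0,-7,0,-9,-0.2,0,0.52,0,-7,0,-9,-0.2,0,0.66,0,-7,0,-9,-0.2,0,0.8,0,-7,0,-9,-0.2]

```text
time: 26.45
tool_pos: [0.4942, -0.1556, 0.1197]
ee_rot: [-3.14, 0.105, 2.821]
wrist_force: [0.8, -0.2, 0.2]
width: 0.0566
finger_force: 0.0
```

```bash
cat >> h.py <<'E'
def drift(cen,cam='scene',zmin=.005,r=.08):
    s=snap(cam);P=cloud(s);hs=cv2.cvtColor(s['image'],cv2.COLOR_RGB2HSV)
    m=((P[...,2]>zmin)&(P[...,2]<.05)&(np.linalg.norm(P[...,:2]-cen,axis=-1)<r)&(hs[...,1]<90)&(hs[...,2]>100)).astype(np.uint8)
    n,l,st,c=cv2.connectedComponentsWithStats(m); k=1+np.argmax(st[1:,4]); Q=P[l==k];xy=Q[:,:2]
    c0=xy.mean(0);w,V=np.linalg.eigh(np.cov((xy-c0).T));a=V[:,1];a=a*np.sign(a[0]);nn=np.array([-a[1],a[0]])
    t=(xy-c0)@a;sd=(xy-c0)@nn
    print(cam,len(Q),'c',c0.round(4),'yaw',np.arctan2(a[1],a[0]).round(3),'t',t.min().round(4),t.max().round(4))
    print([(round(b*1e3),int(q.sum()),(np.ptp(sd[q])*1e3).round(),((sd[q].max()+sd[q].min())*500).round(1),(Q[q,2].max()*1e3).round()) for b in np.arange(-.066,.066,.006) for q in [(t>=b)&(t<b+.006)] if q.sum()>2])
E
python3 - <<'E'
from h import *
drift([.51,-.165]);drift([.51,-.165],'top'); plan()
E
```

```text
scene 330 c [ 0.5199 -0.1621] yaw -0.324 t -0.0567 0.0305
[(-60, 3, np.float64(14.0), np.float64(-1.2), np.float64(19.0)), (-54, 18, np.float64(11.0), np.float64(-1.5), np.float64(24.0)), (-48, 9, np.float64(11.0), np.float64(-0.7), np.float64(24.0)), (-42, 16, np.float64(13.0), np.float64(-1.1), np.float64(23.0)), (-36, 13, np.float64(13.0), np.float64(-0.9), np.float64(24.0)), (-30, 12, np.float64(10.0), np.float64(-0.4), np.float64(22.0)), (-24, 17, np.float64(13.0), np.float64(-0.9), np.float64(23.0)), (-18, 7, np.float64(19.0), np.float64(-7.3), np.float64(23.0)), (-12, 18, np.float64(23.0), np.float64(-0.6), np.float64(28.0)), (-6, 26, np.float64(23.0), np.float64(-0.3), np.float64(30.0)), (0, 25, np.float64(23.0), np.float64(-1.2), np.float64(29.0)), (6, 30, np.float64(23.0), np.float64(0.0), np.float64(28.0)), (12, 29, np.float64(24.0), np.float64(-1.0), np.float64(28.0)), (18, 25, np.float64(23.0), np.float64(-0.7), np.float64(28.0)), (24, 79, np.float64(23.0), np.float64(-0.7), np.float64(28.0)), (30, 3, np.float64(12.0), np.float64(3.3), np.float64(21.0))]
top 31 c [ 0.5854 -0.158 ] yaw -1.438 t -0.0084 0.0089
[(-12, 5, np.float64(5.0), np.float64(0.1), np.float64(12.0)), (-6, 9, np.float64(8.0), np.float64(-0.4), np.float64(12.0)), (0, 12, np.float64(7.0), np.float64(-0.3), np.float64(13.0)), (6, 5, np.float64(4.0), np.float64(0.1), np.float64(13.0))]
now [ 0.4965 -0.1566  0.1158] [-3.141  0.103  2.821] F [-0.3  0.9 -0.5] w 0.0565 t 26.55
```

The small drift lies flat with its head forward, at (0.518,-0.162), yaw -0.324. I'll pick it up again, gripping close to the shoulder.

Run:
```python
from h import *
plan(((.5182,-.1624,.03),down(-.324)),((.5182,-.1624,-.029),down(-.324)))
```

```text
now [ 0.4965 -0.1566  0.1158] [-3.141  0.103  2.821] F [-0.3  0.9 -0.5] w 0.0565 t 26.55
turn [-0.001  0.103  0.004] shift cm [-1.35  0.14  8.76]
turn [-0.001  0.103  0.004] shift cm [-0.75  0.15 14.63]
```

move_arm:
  deltas: [0,0.05,0,-0.7,0.1,3,-0.2,0,0.1,0,-1.4,0.1,6,-0.2,0,0.1,0,-1.4,0.1,8.7,-0.2,0,0.1,0,-1.2,0.1,11,-0.2,0,0.1,0,-1,0.1,13,-0.2,0,0.1,0,-0.8,0.15,14,-0.2,0,0.1,0,-0.8,0.15,14.4,-0.2,0,0.1,0,-0.8,0.15,14.4,-0.2]

```text
time: 27.35
tool_pos: [0.5159, -0.1615, -0.0239]
ee_rot: [-3.141, 0.009, 2.821]
wrist_force: [0.4, -0.8, 1.3]
width: 0.0566
finger_force: 0.0
```

Run:
```python
from h import *
plan(((.5182,-.1624,-.029),down(-.324)))
```

```text
now [ 0.5159 -0.1615 -0.0239] [-3.141  0.009  2.821] F [ 0.4 -0.8  1.3] w 0.0566 t 27.35
turn [-0.001  0.009  0.003] shift cm [-0.24 -0.02  0.51]
```

move_arm:
  deltas: [0,0.009,0,-0.2,0,0.3,-0.2,0,0.009,0,-0.2,0,0.5,0.2,0,0.009,0,-0.2,0,0.5,1,0,0.009,0,-0.2,0,0.5,1,0,0.009,0,-0.2,0,0.5,1,0,0.009,0,-0.2,0,0.5,1,0,0.009,0,-0.2,0,0.5,1]

```text
time: 28.05
tool_pos: [0.5181, -0.1623, -0.0289]
ee_rot: [-3.14, -0.001, 2.821]
wrist_force: [-0.2, -0.1, 0.8]
width: 0.0238
finger_force: 30.0
```

Run:
```python
from h import *
plan(((.50,-.05,.17),rt(.2)),tc('left',22.5,20-41))
```

```text
now [ 0.5181 -0.1623 -0.0289] [-3.140e+00 -1.000e-03  2.821e+00] F [-0.2 -0.1  0.8] w 0.0238 t 28.05
turn [-0.083 -0.406 -0.394] shift cm [  5.27  10.06 -19.9 ]
turn [-0.123 -0.603 -0.387] shift cm [ -2.11  35.32 -11.31]
```

move_arm:
  deltas: [0,0,0,0,0,-4,1,0,0,0,1,1,-9,1,-0.02,-0.1,-0.1,2.5,3,-14,1,-0.04,-0.2,-0.2,4,6,-18,1,-0.07,-0.32,-0.3,4,10,-20,1,-0.1,-0.43,-0.36,3,14,-20,1,-0.12,-0.54,-0.39,2,18,-20,1,-0.12,-0.6,-0.39,1,22,-19,1]

```text
time: 28.85
tool_pos: [0.5782, 0.0504, 0.1626]
ee_rot: [-3.137, 0.614, -3.059]
wrist_force: [0.2, -0.3, -1.7]
width: 0.0237
finger_force: 30.0
```

Run:
```python
from h import *
plan(tc('left',22.5,40-41),tc('left',22.5,17-41))
```

```text
now [0.5782 0.0504 0.1626] [-3.137  0.614 -3.059] F [ 0.2 -0.3 -1.7] w 0.0237 t 28.85
turn [-0.002  0.003  0.003] shift cm [-2.06 11.01  9.05]
turn [-0.002  0.003  0.003] shift cm [-2.05 11.01 11.35]
```

move_arm:
  deltas: [0,0,0,-0.6,3.5,1,1,0,0,0,-1.2,7,3,1,0,0,0,-1.8,10,6,1,0,0,0,-2,11,8.5,1,0,0,0,-2,11,10,1,0,0,0,-2,11,11,1,0,0,0,-2,11,11.1,1,0,0,0,-2,11,11.1,1]

```text
time: 29.65
tool_pos: [0.6486, 0.1653, 0.0806]
ee_rot: [-3.138, 0.606, -3.059]
wrist_force: [-0.4, -0.5, 0.2]
width: 0.0241
finger_force: 30.0
```

Run:
```python
from h import *
where('left');plan(tc('left',22.5,0-41))
for n in ('top','scene'):
    q=cf(cloud(snap(n)),'left')*1e3
    m=(abs(q[...,1])<6)&(q[...,2]>2)&(q[...,2]<45)&(q[...,0]>-40)&(q[...,0]<70);w=q[m]
    print(n,[(b,len(v),v[:,1].mean().round(1),np.percentile(v[:,2],80).round(1)) for b in range(-40,70,6) for v in [w[(w[:,0]>=b)&(w[:,0]<b+6)]] if len(v)>2], w[:,0].max())
```

```text
TCP clip mm [ 19.86  -0.88 -22.92] F [-0.3 -0.5  0.4]
now [0.6486 0.1653 0.0806] [-3.138  0.606 -3.059] F [-0.4 -0.5  0.2] w 0.0241 t 29.65
turn [-0.001 -0.004  0.003] shift cm [-0.27  0.09  1.81]
top [(-4, 3, np.float64(3.7), np.float64(26.6)), (14, 7, np.float64(2.8), np.float64(32.8)), (20, 16, np.float64(-0.4), np.float64(32.7)), (26, 17, np.float64(-0.1), np.float64(33.0)), (32, 21, np.float64(-0.3), np.float64(32.8)), (38, 16, np.float64(0.1), np.float64(32.5)), (44, 17, np.float64(-0.9), np.float64(32.5)), (50, 37, np.float64(-0.1), np.float64(30.5))] 54.48522688410701
scene [(14, 4, np.float64(-1.5), np.float64(32.3)), (20, 7, np.float64(-1.8), np.float64(32.7)), (26, 6, np.float64(-1.5), np.float64(32.4)), (32, 6, np.float64(-2.1), np.float64(32.7)), (38, 8, np.float64(-0.8), np.float64(32.5)), (44, 8, np.float64(-1.4), np.float64(31.9)), (50, 69, np.float64(0.0), np.float64(28.5))] 56.15814802068381
```

move_arm:
  deltas: [0,-0.02,0,0,0.08,0.4,1,0,-0.02,0,0,0.08,0.7,1,0,-0.02,0,0,0.08,1,1,0,-0.02,0,0,0.08,1.2,1]

```text
time: 30.15
tool_pos: [0.6561, 0.1669, 0.0733]
ee_rot: [-3.138, 0.629, -3.059]
wrist_force: [-3.9, -1.6, 5.2]
width: 0.0238
finger_force: 30.0
```

move_arm:
  deltas: [0,0,0,0,0,0.2,1,0,0,0,0,0,0.4,1,0,0,0,0,0,0.6,1,0,0,0,0,0,0.65,1,0,0,0,0,0,0.65,1]

```text
time: 30.65
tool_pos: [0.6599, 0.1673, 0.068]
ee_rot: [-3.138, 0.629, -3.058]
wrist_force: [-8.8, -3.0, 11.2]
width: 0.0236
finger_force: 30.0
```

```bash
python3 -c "
from h import *
where('left');plan(tc('left',22.5,-41))
resid('left')"
```

```text
TCP clip mm [ 21.95   0.19 -39.8 ] F [-1.  -2.3 14.3]
now [0.6599 0.1673 0.068 ] [-3.138  0.629 -3.058] F [-8.8 -3.  11.2] w 0.0236 t 30.65
turn [-0.001  0.018  0.004] shift cm [-0.05 -0.02  0.12]
now [0.6599 0.1673 0.068 ] [-3.138  0.629 -3.058] F [-8.8 -3.  11.2] w 0.0236 t 30.65
turn [-0.001  0.018  0.004] shift cm [-0.2  -0.02  0.12]
F clip [-1.  -2.3 14.3] T [-0.38  0.74 -0.17]
top [(-4, 4, np.float64(4.3), np.float64(9.7)), (8, 3, np.float64(3.9), np.float64(10.2)), (14, 8, np.float64(3.4), np.float64(15.0)), (20, 15, np.float64(0.1), np.float64(17.4)), (26, 20, np.float64(-0.6), np.float64(14.7)), (32, 17, np.float64(-0.3), np.float64(15.4)), (38, 15, np.float64(-0.6), np.float64(15.7)), (44, 19, np.float64(0.3), np.float64(15.4)), (50, 28, np.float64(-0.2), np.float64(14.2))]
scene [(14, 5, np.float64(0.3), np.float64(16.0)), (20, 6, np.float64(-0.8), np.float64(16.2)), (26, 7, np.float64(-2.8), np.float64(15.5)), (32, 11, np.float64(-0.9), np.float64(15.4)), (38, 8, np.float64(-1.7), np.float64(14.4)), (44, 11, np.float64(0.1), np.float64(14.2)), (50, 50, np.float64(0.3), np.float64(10.8))]
```

move_arm:
  deltas: [0,-0.03,0,-0.12,0,-0.07,1,0,-0.06,0,-0.24,0,-0.13,1,0,-0.09,0,-0.36,0,-0.2,1,0,-0.09,0,-0.36,0,-0.2,1]

```text
time: 31.15
tool_pos: [0.6619, 0.1677, 0.0712]
ee_rot: [-3.138, 0.721, -3.058]
wrist_force: [-2.9, -1.6, 5.6]
width: 0.0232
finger_force: 30.0
```

```bash
python3 -c "
from h import *
where('left')
resid('left')"
```

```text
TCP clip mm [ 25.44   0.37 -38.37] F [ 0.7 -1.4  6.3]
now [0.6619 0.1677 0.0712] [-3.138  0.721 -3.058] F [-2.9 -1.6  5.6] w 0.0232 t 31.15
turn [-0.001  0.11   0.004] shift cm [ 0.17 -0.04  0.25]
F clip [ 0.7 -1.4  6.3] T [-0.13  0.21 -0.11]
top [(-22, 3, np.float64(4.6), np.float64(8.1)), (-4, 3, np.float64(3.8), np.float64(9.3)), (2, 6, np.float64(4.0), np.float64(9.9)), (8, 12, np.float64(0.4), np.float64(11.7)), (14, 17, np.float64(0.3), np.float64(17.9)), (20, 15, np.float64(-0.2), np.float64(17.5)), (26, 18, np.float64(-0.3), np.float64(18.2)), (32, 19, np.float64(-0.3), np.float64(17.0)), (38, 17, np.float64(0.5), np.float64(18.7)), (44, 20, np.float64(-0.2), np.float64(16.6)), (50, 32, np.float64(-0.1), np.float64(15.6))]
scene [(14, 4, np.float64(0.1), np.float64(16.9)), (20, 7, np.float64(-1.8), np.float64(17.0)), (26, 10, np.float64(-1.7), np.float64(17.2)), (32, 7, np.float64(-1.6), np.float64(16.8)), (38, 9, np.float64(-1.2), np.float64(17.2)), (44, 10, np.float64(-1.9), np.float64(17.3)), (50, 62, np.float64(0.4), np.float64(13.5))]
```

move_arm:
  deltas: [0,0,0,0,0,0.1,1,0,-0.02,0,-0.08,0,0.11,1,0,-0.04,0,-0.16,0,0.11,1,0,-0.06,0,-0.24,0,0.07,1,0,-0.06,0,-0.24,0,0.07,1]

```text
time: 31.75
tool_pos: [0.6643, 0.1679, 0.0724]
ee_rot: [-3.138, 0.781, -3.057]
wrist_force: [-3.0, -1.5, 4.8]
width: 0.0234
finger_force: 30.0
```

```bash
python3 -c "
from h import *
where('left')
resid('left')"
```

```text
TCP clip mm [ 28.15   0.38 -38.77] F [ 0.3 -1.3  5.7]
now [0.6643 0.1679 0.0724] [-3.138  0.781 -3.057] F [-3.  -1.5  4.8] w 0.0234 t 31.75
turn [-0.     0.17   0.004] shift cm [ 0.45 -0.04  0.15]
F clip [ 0.3 -1.3  5.7] T [-0.16  0.17 -0.11]
top [(-28, 5, np.float64(4.1), np.float64(10.2)), (-10, 4, np.float64(3.8), np.float64(10.5)), (-4, 6, np.float64(3.2), np.float64(10.4)), (2, 16, np.float64(0.9), np.float64(12.0)), (8, 12, np.float64(-0.0), np.float64(10.9)), (14, 18, np.float64(-0.2), np.float64(16.6)), (20, 18, np.float64(0.0), np.float64(17.3)), (26, 14, np.float64(0.4), np.float64(16.3)), (32, 19, np.float64(-0.1), np.float64(18.2)), (38, 18, np.float64(0.1), np.float64(17.2)), (44, 16, np.float64(-0.1), np.float64(17.3)), (50, 32, np.float64(-0.0), np.float64(15.5))]
scene [(14, 3, np.float64(-0.8), np.float64(17.3)), (20, 11, np.float64(-1.5), np.float64(16.3)), (26, 7, np.float64(-2.2), np.float64(16.7)), (32, 7, np.float64(0.1), np.float64(16.9)), (38, 6, np.float64(0.1), np.float64(16.5)), (44, 12, np.float64(-1.7), np.float64(16.9)), (50, 55, np.float64(-0.1), np.float64(12.8))]
```

Now it's square and held. I'll release, withdraw, and re-measure.

move_arm:
  deltas: [0,0,0,0,0,0,0.3,0,0,0,0,0,0,0.1,0,0,0,0,0,0,0.1,0,0,0,0,0,-2,0.1,0,0,0,0,0,-5,0,0,0.1,0,0,0,-9,-0.2,0,0.2,0,1,0,-13,-0.2,0,0.3,0,2,0,-14,-0.2]

```text
time: 32.65
tool_pos: [0.551, 0.1597, 0.1617]
ee_rot: [-3.14, 0.481, -3.059]
wrist_force: [1.3, 0.5, 0.3]
width: 0.0561
finger_force: 0.0
```

Run:
```python
from h import *
resid('left')
x,y,w=.4515,-.0066,-.256
plan(((x,y,.06),down(w)))
```

```text
now [0.551  0.1597 0.1617] [-3.14   0.481 -3.059] F [1.3 0.5 0.3] w 0.0561 t 32.65
turn [ 0.001 -0.13   0.004] shift cm [-5.56 -0.15 13.45]
F clip [ 1.2  0.4 -0.5] T [0.01 0.1  0.05]
top [(-34, 7, np.float64(-2.4), np.float64(9.4)), (-28, 16, np.float64(0.1), np.float64(11.7)), (-22, 17, np.float64(-0.4), np.float64(10.7)), (-16, 17, np.float64(-0.5), np.float64(11.3)), (-10, 15, np.float64(0.7), np.float64(10.3)), (-4, 13, np.float64(0.6), np.float64(11.1)), (2, 19, np.float64(-1.1), np.float64(12.4)), (8, 12, np.float64(0.3), np.float64(10.6)), (14, 16, np.float64(-0.6), np.float64(17.4)), (20, 17, np.float64(0.2), np.float64(17.7)), (26, 21, np.float64(-0.1), np.float64(16.6)), (32, 15, np.float64(-0.7), np.float64(17.5)), (38, 18, np.float64(-0.3), np.float64(17.7)), (44, 18, np.float64(-0.3), np.float64(17.1)), (50, 31, np.float64(-0.2), np.float64(15.6))]
scene [(-34, 3, np.float64(-2.6), np.float64(10.4)), (-28, 7, np.float64(0.2), np.float64(11.2)), (-16, 4, np.float64(2.6), np.float64(10.7)), (-10, 5, np.float64(-1.5), np.float64(10.5)), (-4, 3, np.float64(-1.7), np.float64(11.4)), (2, 4, np.float64(-3.0), np.float64(11.5)), (14, 7, np.float64(-1.7), np.float64(16.7)), (20, 8, np.float64(0.7), np.float64(16.7)), (26, 6, np.float64(-2.1), np.float64(16.6)), (32, 8, np.float64(-2.3), np.float64(17.0)), (38, 7, np.float64(-0.6), np.float64(16.6)), (44, 13, np.float64(0.1), np.float64(16.6)), (50, 53, np.float64(-0.1), np.float64(12.4))]
now [0.5536 0.1594 0.1603] [-3.14   0.483 -3.06 ] F [ 0.6  0.2 -0.2] w 0.0565 t 32.75
turn [0.08  0.479 0.331] shift cm [ 14.88 -15.7    3.56]
```

The small drift is square in its clip. Now the medium one.

move_arm:
  deltas: [0.01,0.07,0.05,2,-2,-1,-0.2,0.025,0.15,0.1,5,-5,-1,-0.2,0.04,0.25,0.17,8,-8,0,-0.2,0.06,0.35,0.24,11,-11,1,-0.2,0.07,0.43,0.3,13,-14,2,-0.2,0.08,0.48,0.33,14.9,-15.7,3.5,-0.2,0.08,0.48,0.33,14.9,-15.7,3.5,-0.2,0.08,0.48,0.33,14.9,-15.7,3.5,-0.2]

```text
time: 33.55
tool_pos: [0.447, -0.0071, 0.0551]
ee_rot: [-3.138, -0.009, 2.886]
wrist_force: [0.3, 0.7, -0.0]
width: 0.0564
finger_force: 0.0
```

Run:
```python
from h import *
x,y,w=.4515,-.0066,-.256
plan(((x,y,-.029),down(w)))
```

```text
now [ 0.447  -0.0071  0.0551] [-3.138 -0.009  2.886] F [ 0.3  0.7 -0. ] w 0.0564 t 33.55
turn [-0.004 -0.009  0.   ] shift cm [-0.5   0.19  8.4 ]
```

move_arm:
  deltas: [0,-0.005,0,-0.3,0.2,3,-0.2,0,-0.005,0,-0.3,0.2,6,-0.2,0,-0.005,0,-0.3,0.2,7.5,-0.2,0,-0.005,0,-0.3,0.2,8,-0.2,0,-0.005,0,-0.3,0.2,8,-0.2,0,-0.005,0,-0.3,0.2,8,-0.2]

```text
time: 34.15
tool_pos: [0.452, -0.0059, -0.0215]
ee_rot: [-3.138, 0.001, 2.888]
wrist_force: [0.3, 0.4, -0.7]
width: 0.0568
finger_force: 0.0
```

Run:
```python
from h import *
x,y,w=.4515,-.0066,-.256
plan(((x,y,-.029),down(w)))
```

```text
now [ 0.452  -0.0059 -0.0215] [-3.138e+00  1.000e-03  2.888e+00] F [ 0.3  0.4 -0.7] w 0.0568 t 34.15
turn [-0.003  0.001  0.002] shift cm [ 0.03 -0.08  0.75]
```

move_arm:
  deltas: [0,0,0,0,0,0.5,-0.2,0,0,0,0,0,0.7,0.2,0,0,0,0,0,0.7,1,0,0,0,0,0,0.7,1,0,0,0,0,0,0.7,1,0,0,0,0,0,0.7,1,0,0,0,0,0,0.7,1]

```text
time: 34.85
tool_pos: [0.4508, -0.0065, -0.0299]
ee_rot: [-3.138, -0.002, 2.886]
wrist_force: [-1.3, -0.8, 0.8]
width: 0.0298
finger_force: 30.0
```

Run:
```python
from h import *
plan(tc('mid',21,60-44),tc('mid',21,25-44))
```

```text
now [ 0.4508 -0.0065 -0.0299] [-3.138e+00 -2.000e-03  2.886e+00] F [-1.3 -0.8  0.8] w 0.0298 t 34.85
turn [-0.106 -0.607 -0.323] shift cm [-15.34  13.42 -14.38]
turn [-0.106 -0.607 -0.323] shift cm [-17.24  14.09 -11.52]
```

move_arm:
  deltas: [0,0,0,0,0,-4,1,0,0,0,0,0,-9,1,-0.02,-0.1,-0.06,-1,1,-13,1,-0.05,-0.22,-0.12,-3,3,-15,1,-0.07,-0.34,-0.18,-6,6,-15,1,-0.09,-0.46,-0.24,-9,9,-15,1,-0.1,-0.56,-0.3,-12,11.5,-15,1,-0.106,-0.607,-0.32,-15.3,13.4,-14.4,1]

```text
time: 35.65
tool_pos: [0.6324, 0.0866, 0.1129]
ee_rot: [3.14, 0.613, -3.063]
wrist_force: [-0.1, -0.2, -0.2]
width: 0.0296
finger_force: 30.0
```

Run:
```python
from h import *
plan(tc('mid',20.5,20-45))
```

```text
now [0.6324 0.0866 0.1129] [ 3.14   0.613 -3.063] F [-0.1 -0.2 -0.2] w 0.0296 t 35.65
turn [ 0.001  0.002 -0.   ] shift cm [-0.03 -0.16  4.14]
```

move_arm:
  deltas: [0,0,0,0,-0.1,1.5,1,0,0,0,0,-0.1,3,1,0,0,0,0,-0.1,3.9,1,0,0,0,0,-0.1,3.9,1,0,0,0,0,-0.1,3.9,1]

```text
time: 36.15
tool_pos: [0.6552, 0.0859, 0.0812]
ee_rot: [3.14, 0.61, -3.066]
wrist_force: [-0.8, 0.3, -1.1]
width: 0.0296
finger_force: 30.0
```

```bash
cat >> h.py <<'E'
def held(c):
    where(c);plan(tc(c,21,-45))
    for n in ('top','scene'):
        q=cf(cloud(snap(n)),c)*1e3
        m=(abs(q[...,1])<6)&(q[...,2]>2)&(q[...,2]<50)&(q[...,0]>-40)&(q[...,0]<75);w=q[m]
        print(n,[(b,len(v),v[:,1].mean().round(1),np.percentile(v[:,2],80).round(1)) for b in range(-40,76,6) for v in [w[(w[:,0]>=b)&(w[:,0]<b+6)]] if len(v)>2], np.percentile(w[:,0],[95,99]).round(1))
        m=(abs(q[...,1])<24)&(abs(q[...,2]-22)<8)&(q[...,0]>46)&(q[...,0]<70);print('end x',np.median(q[m],0).round(1),m.sum(),'y',np.percentile(q[m][:,1],[3,97]).round(1) if m.sum() else '')
E
python3 -c "
from h import *
held('mid')"
```

```text
TCP clip mm [ 20.46  -0.92 -22.62] F [-1.3  0.3 -0.4]
now [0.6552 0.0859 0.0812] [ 3.14   0.61  -3.066] F [-0.8  0.3 -1.1] w 0.0296 t 36.15
turn [-0.    -0.001 -0.003] shift cm [-0.06  0.09  2.24]
top [(-4, 15, np.float64(0.1), np.float64(31.0)), (14, 15, np.float64(-0.8), np.float64(39.8)), (20, 18, np.float64(0.8), np.float64(39.7)), (26, 18, np.float64(-0.4), np.float64(40.5)), (32, 18, np.float64(0.0), np.float64(40.2)), (38, 17, np.float64(-0.1), np.float64(39.3)), (44, 21, np.float64(-0.2), np.float64(39.2)), (50, 21, np.float64(-0.2), np.float64(39.9)), (56, 32, np.float64(0.4), np.float64(34.0))] [57.2 57.6]
end x [56.6 -2.8 22.8] 49 y [-15.4  12.8]
scene [(8, 3, np.float64(-1.4), np.float64(39.2)), (14, 3, np.float64(0.8), np.float64(39.4)), (20, 5, np.float64(-0.5), np.float64(39.1)), (26, 4, np.float64(1.2), np.float64(39.6)), (32, 6, np.float64(-0.1), np.float64(39.7)), (38, 4, np.float64(-1.0), np.float64(39.7)), (44, 8, np.float64(-0.1), np.float64(39.5)), (50, 42, np.float64(-0.4), np.float64(34.7)), (56, 52, np.float64(0.5), np.float64(33.3))] [58.7 60. ]
end x [56.4 -0.9 22.4] 133 y [-14.5  13.7]
```

move_arm:
  deltas: [0,-0.02,0,-0.1,0.09,0.4,1,0,-0.02,0,-0.1,0.09,0.8,1,0,-0.02,0,-0.1,0.09,1.2,1,0,-0.02,0,-0.1,0.09,1.5,1,0,-0.02,0,-0.1,0.09,1.75,1,0,-0.02,0,-0.1,0.09,2,1,0,-0.02,0,-0.1,0.09,2.1,1,0,-0.02,0,-0.1,0.09,2.15,1]

```text
time: 37.05
tool_pos: [0.6689, 0.0878, 0.066]
ee_rot: [3.14, 0.632, -3.065]
wrist_force: [-10.9, -1.9, 10.4]
width: 0.0296
finger_force: 30.0
```

```bash
python3 -c "
from h import *
where('mid')
resid('mid',-34,62)"
```

```text
TCP clip mm [ 23.09  -0.19 -42.98] F [-3.  -1.1 14.8]
now [0.6689 0.0878 0.066 ] [ 3.14   0.632 -3.065] F [-10.9  -1.9  10.4] w 0.0296 t 37.05
turn [-0.     0.021 -0.002] shift cm [-0.1   0.02 -0.2 ]
F clip [-3.  -1.1 14.8] T [-0.25  0.96 -0.13]
top [(-4, 16, np.float64(0.1), np.float64(12.1)), (14, 13, np.float64(-1.1), np.float64(19.6)), (20, 18, np.float64(0.7), np.float64(19.4)), (26, 19, np.float64(-0.0), np.float64(19.3)), (32, 13, np.float64(-0.4), np.float64(18.4)), (38, 20, np.float64(0.5), np.float64(19.0)), (44, 17, np.float64(-1.0), np.float64(18.6)), (50, 19, np.float64(0.1), np.float64(19.7)), (56, 32, np.float64(-0.1), np.float64(15.6))]
scene [(14, 7, np.float64(-0.9), np.float64(19.1)), (20, 6, np.float64(0.2), np.float64(19.6)), (26, 8, np.float64(-0.0), np.float64(18.8)), (32, 5, np.float64(-1.4), np.float64(19.4)), (38, 5, np.float64(-1.0), np.float64(19.1)), (44, 6, np.float64(0.3), np.float64(18.8)), (50, 21, np.float64(-0.5), np.float64(18.7)), (56, 61, np.float64(0.2), np.float64(14.7))]
```

move_arm:
  deltas: [0,-0.03,0,-0.13,0,-0.06,1,0,-0.06,0,-0.26,0,-0.12,1,0,-0.06,0,-0.26,0,-0.12,1,0,-0.06,0,-0.26,0,-0.12,0.2,0,-0.06,0,-0.26,0,-0.12,0,0,-0.06,0,-0.26,0,-0.12,0,0,-0.06,0,-0.26,0,-2,0,0,-0.06,0,-0.26,0,-5,0]

```text
time: 37.95
tool_pos: [0.6396, 0.0857, 0.103]
ee_rot: [3.139, 0.684, -3.066]
wrist_force: [0.8, 0.2, -0.2]
width: 0.0469
finger_force: 0.0
```

move_arm:
  deltas: [0,0.06,0,0.5,0,-4,0,0,0.14,0,1,0,-8,-0.2,0,0.14,0,1,0,-9,-0.2]

```text
time: 38.25
tool_pos: [0.5788, 0.0809, 0.1765]
ee_rot: [3.14, 0.561, -3.065]
wrist_force: [0.6, -0.4, 1.2]
width: 0.056
finger_force: 0.0
```

Run:
```python
from h import *
resid('mid',-34,62)
plan(((.4585,-.3127,.06),down(-.092)))
```

```text
now [0.5788 0.0809 0.1765] [ 3.14   0.561 -3.065] F [ 0.6 -0.4  1.2] w 0.056 t 38.25
turn [-0.    -0.05  -0.002] shift cm [-1.86  0.   13.96]
F clip [ 1.1 -0.5  0.7] T [ 0.07  0.21 -0.02]
top [(-34, 8, np.float64(-1.7), np.float64(10.6)), (-28, 18, np.float64(0.3), np.float64(11.1)), (-22, 14, np.float64(0.4), np.float64(12.2)), (-16, 18, np.float64(-0.4), np.float64(10.8)), (-10, 17, np.float64(0.6), np.float64(10.6)), (-4, 14, np.float64(-0.6), np.float64(11.4)), (2, 15, np.float64(-0.7), np.float64(12.2)), (8, 8, np.float64(1.1), np.float64(13.0)), (14, 18, np.float64(-0.7), np.float64(20.3)), (20, 17, np.float64(0.9), np.float64(19.1)), (26, 16, np.float64(-0.1), np.float64(21.9)), (32, 16, np.float64(-0.0), np.float64(20.9)), (38, 19, np.float64(-0.1), np.float64(21.0)), (44, 16, np.float64(-0.6), np.float64(20.2)), (50, 22, np.float64(0.4), np.float64(19.9)), (56, 30, np.float64(0.0), np.float64(16.9))]
scene [(-34, 4, np.float64(-3.2), np.float64(9.6)), (-28, 6, np.float64(-0.4), np.float64(11.6)), (-16, 5, np.float64(-0.5), np.float64(11.1)), (14, 3, np.float64(1.8), np.float64(19.1)), (20, 7, np.float64(-1.1), np.float64(20.1)), (26, 7, np.float64(0.1), np.float64(19.9)), (32, 6, np.float64(-1.0), np.float64(19.6)), (38, 8, np.float64(-0.2), np.float64(19.4)), (44, 6, np.float64(0.4), np.float64(19.4)), (50, 18, np.float64(0.3), np.float64(18.3)), (56, 60, np.float64(-0.0), np.float64(14.8))]
now [0.5774 0.0808 0.1717] [ 3.14   0.556 -3.065] F [-0.1  0.3  0. ] w 0.056 t 38.35
turn [0.048 0.554 0.164] shift cm [ 18.51 -38.34   1.6 ]
```

The medium drift is square and at the same seat height as the small one. Now the large drift.

move_arm:
  deltas: [0,0.07,0.02,2,-4,-1.5,-0.2,0.01,0.14,0.04,4,-8.5,-1.5,-0.2,0.015,0.21,0.06,6,-13,-1,-0.2,0.02,0.28,0.08,8,-17.5,-0.5,-0.2,0.03,0.35,0.1,10,-22,0,-0.2,0.035,0.42,0.12,12,-26.5,0.5,-0.2,0.04,0.49,0.14,14.3,-30.5,1,-0.2,0.048,0.55,0.164,16.6,-34.5,1.4,-0.2]

```text
time: 39.15
tool_pos: [0.4675, -0.2746, 0.0656]
ee_rot: [3.139, -0.007, 3.048]
wrist_force: [0.9, 0.4, -0.2]
width: 0.0564
finger_force: 0.0
```

move_arm:
  deltas: [0,0,0,0.5,-2,0.5,-0.2,0,0,0,0.8,-4,1,-0.2,0,0,0,0.8,-4,1,-0.2,0,0,0,0.8,-4,1,-0.2]

```text
time: 39.55
tool_pos: [0.4565, -0.3115, 0.0574]
ee_rot: [3.139, -0.004, 3.049]
wrist_force: [-0.7, 1.2, 0.1]
width: 0.0566
finger_force: 0.0
```

Run:
```python
from h import *
plan(((.4585,-.3127,-.029),down(-.092)))
```

```text
now [ 0.4565 -0.3115  0.0574] [ 3.139 -0.004  3.049] F [-0.7  1.2  0.1] w 0.0566 t 39.55
turn [ 0.003 -0.004 -0.001] shift cm [-0.25 -0.13  8.63]
```

move_arm:
  deltas: [0,0,0,-0.15,-0.13,3,-0.2,0,0,0,-0.15,-0.13,6,-0.2,0,0,0,-0.15,-0.13,7.6,-0.2,0,0,0,-0.15,-0.13,8.2,-0.2,0,0,0,-0.15,-0.13,8.3,-0.2,0,0,0,-0.15,-0.13,8.3,0.2,0,0,0,-0.15,-0.13,8.3,1,0,0,0,-0.15,-0.13,8.3,1]

```text
time: 40.35
tool_pos: [0.4594, -0.3146, -0.0217]
ee_rot: [-3.14, 0.001, 3.05]
wrist_force: [0.1, -0.1, 1.7]
width: 0.0356
finger_force: 8.7
```

move_arm:
  deltas: [0,0,0,0,0,0,1,0,0,0,0,0,0,1,0,0,0,0,0,0,1]

```text
time: 40.65
tool_pos: [0.4594, -0.3146, -0.0218]
ee_rot: [-3.14, 0.001, 3.05]
wrist_force: [0.1, 0.0, 5.9]
width: 0.0356
finger_force: 30.0
```

Run:
```python
from h import *
plan(((.50,-.12,.18),rt(.2)),tc('right',21,60-45))
```

```text
now [ 0.4594 -0.3146 -0.0218] [-3.14e+00  1.00e-03  3.05e+00] F [0.1 0.  5.9] w 0.0356 t 40.65
turn [-0.037 -0.409 -0.168] shift cm [ -2.27  19.72 -20.2 ]
turn [-0.054 -0.608 -0.165] shift cm [-15.11  33.53 -13.44]
```

move_arm:
  deltas: [0,0,0,0,0,-4,1,0,0,0,0,1,-8.5,1,-0.01,-0.1,-0.03,0,4,-12.5,1,-0.02,-0.2,-0.06,-0.5,8,-15.5,1,-0.03,-0.31,-0.09,-2,12,-17.5,1,-0.04,-0.42,-0.12,-4,16.5,-18,1,-0.05,-0.53,-0.15,-6,21,-18,1,-0.054,-0.607,-0.165,-8,25,-18,1]

```text
time: 41.45
tool_pos: [0.5606, -0.071, 0.156]
ee_rot: [3.139, 0.61, -3.064]
wrist_force: [0.4, 0.6, -2.1]
width: 0.0357
finger_force: 30.0
```

Run:
```python
from h import *
plan(tc('right',21.5,45-40),tc('right',21.5,24-40))
```

```text
now [ 0.5606 -0.071   0.156 ] [ 3.139  0.61  -3.064] F [ 0.4  0.6 -2.1] w 0.0357 t 41.45
turn [ 0.001 -0.001 -0.002] shift cm [-4.57  7.    9.51]
turn [ 0.001 -0.001 -0.002] shift cm [-4.57  6.99 11.61]
```

move_arm:
  deltas: [0,0,0,-1.2,2.5,1.5,1,0,0,0,-2.4,5,3.5,1,0,0,0,-3.6,6.8,6,1,0,0,0,-4.4,6.9,8.5,1,0,0,0,-4.4,6.9,10.5,1,0,0,0,-4.4,6.9,11.4,1,0,0,0,-4.4,6.9,11.4,1,0,0,0,-4.4,6.9,11.4,1]

```text
time: 42.25
tool_pos: [0.6562, 0.0042, 0.0881]
ee_rot: [3.139, 0.606, -3.064]
wrist_force: [-0.6, 0.6, -1.4]
width: 0.0358
finger_force: 30.0
```

move_arm:
  deltas: [0,0,0,0,0,0,1,0,0,0,0,0,0,1]

```text
time: 42.45
tool_pos: [0.6567, 0.0041, 0.0893]
ee_rot: [3.14, 0.609, -3.064]
wrist_force: [-0.6, 0.1, -0.5]
width: 0.0353
finger_force: 30.0
```

```bash
python3 -c "
from h import *
held('right')"
```

```text
TCP clip mm [ 20.91  -2.71 -13.01] F [-0.8  0.1 -0. ]
now [0.6567 0.0041 0.0893] [ 3.14   0.609 -3.064] F [-0.6  0.1 -0.5] w 0.0353 t 42.45
turn [ 0.001 -0.002 -0.001] shift cm [-0.02  0.27  3.2 ]
top [(-10, 6, np.float64(-0.4), np.float64(33.8)), (-4, 8, np.float64(-1.0), np.float64(35.6)), (14, 16, np.float64(-1.0), np.float64(45.8)), (20, 17, np.float64(0.1), np.float64(47.6)), (26, 17, np.float64(0.5), np.float64(47.4)), (32, 18, np.float64(-0.4), np.float64(48.1)), (38, 19, np.float64(0.1), np.float64(47.6)), (44, 16, np.float64(0.3), np.float64(47.3)), (50, 17, np.float64(0.3), np.float64(46.5)), (56, 48, np.float64(-0.2), np.float64(44.9)), (62, 11, np.float64(-0.4), np.float64(43.1))] [62.1 62.6]
end x [61.4 -1.1 22.5] 51 y [-17.5  13.5]
scene [(14, 5, np.float64(-2.2), np.float64(47.2)), (20, 9, np.float64(0.2), np.float64(46.4)), (26, 4, np.float64(-1.3), np.float64(46.4)), (32, 6, np.float64(-0.4), np.float64(46.3)), (38, 5, np.float64(0.6), np.float64(46.7)), (44, 7, np.float64(-0.5), np.float64(46.5)), (50, 7, np.float64(1.2), np.float64(46.4)), (56, 104, np.float64(-0.2), np.float64(39.8)), (62, 21, np.float64(0.9), np.float64(36.5))] [63. 64.]
end x [60.3 -1.9 23. ] 155 y [-19.1  15.6]
```

move_arm:
  deltas: [0,-0.02,0,-0.15,0.25,0.5,1,0,-0.02,0,-0.15,0.25,1,1,0,-0.02,0,-0.15,0.25,1.4,1,0,-0.02,0,-0.15,0.25,1.75,1,0,-0.02,0,-0.15,0.25,2.05,1,0,-0.02,0,-0.15,0.25,2.35,1,0,-0.02,0,-0.15,0.25,2.55,1,0,-0.02,0,-0.15,0.25,2.6,1]

```text
time: 43.35
tool_pos: [0.6732, 0.0079, 0.0698]
ee_rot: [3.141, 0.629, -3.063]
wrist_force: [-12.0, -2.0, 11.0]
width: 0.0358
finger_force: 30.0
```

```bash
sed -i 's/q\[...,2\]<26)/q[...,2]<30)/' h.py; python3 -c "
from h import *
where('right')
resid('right',-34,68)"
```

```text
TCP clip mm [ 23.38  -0.27 -38.59] F [-3.6 -1.1 16. ]
now [0.6732 0.0079 0.0698] [ 3.141  0.629 -3.063] F [-12.  -2.  11.] w 0.0358 t 43.35
turn [ 0.001  0.018 -0.   ] shift cm [-0.06  0.03  0.24]
F clip [-3.6 -1.1 16. ] T [-0.22  1.22 -0.06]
top [(-10, 4, np.float64(-2.4), np.float64(10.1)), (-4, 14, np.float64(-0.1), np.float64(10.9)), (14, 16, np.float64(0.2), np.float64(21.8)), (20, 16, np.float64(-0.7), np.float64(22.5)), (26, 19, np.float64(-0.0), np.float64(21.9)), (32, 18, np.float64(0.7), np.float64(22.3)), (38, 16, np.float64(-0.8), np.float64(22.3)), (44, 20, np.float64(0.4), np.float64(22.1)), (50, 19, np.float64(-0.1), np.float64(21.5)), (56, 19, np.float64(-0.1), np.float64(21.6)), (62, 26, np.float64(0.0), np.float64(19.3))]
scene [(-28, 4, np.float64(1.7), np.float64(12.3)), (-22, 3, np.float64(-0.6), np.float64(12.6)), (14, 6, np.float64(0.6), np.float64(21.6)), (20, 5, np.float64(0.6), np.float64(21.0)), (26, 7, np.float64(-0.1), np.float64(21.5)), (32, 9, np.float64(0.3), np.float64(21.4)), (38, 5, np.float64(-0.5), np.float64(21.0)), (44, 8, np.float64(-0.9), np.float64(20.9)), (50, 5, np.float64(-0.0), np.float64(21.0)), (56, 42, np.float64(0.5), np.float64(17.7)), (62, 47, np.float64(-0.5), np.float64(16.3))]
```

move_arm:
  deltas: [0,-0.03,0,-0.12,0,-0.06,1,0,-0.06,0,-0.23,0,-0.12,1,0,-0.06,0,-0.23,0,-0.12,1,0,-0.06,0,-0.23,0,-0.12,0,0,-0.06,0,-0.23,0,-0.12,-0.1,0,-0.06,0,-0.23,0,-0.12,-0.1,0,-0.06,0,-0.23,0,-2,-0.1,0,-0.06,0,-0.23,0,-5,-0.1]

```text
time: 44.25
tool_pos: [0.6438, 0.0065, 0.1068]
ee_rot: [3.137, 0.682, -3.065]
wrist_force: [0.6, -0.1, 0.3]
width: 0.0515
finger_force: 0.0
```

move_arm:
  deltas: [0,0.06,0,0.5,0,-4,-0.1,0,0.14,0,1,0,-8,-0.1,0,0.14,0,1,0,-10,-0.1,0,0.14,0,1,0,-10,-0.1]

```text
time: 44.65
tool_pos: [0.5759, -0.0, 0.1856]
ee_rot: [-3.142, 0.555, -3.063]
wrist_force: [0.5, 0.5, -0.6]
width: 0.0514
finger_force: 0.0
```

```bash
python3 -c "
from h import *
resid('right',-34,68);resid('mid',-34,62);resid('left')
t=snap('scene')['image'];cv2.imwrite('pics/fin.png',cv2.resize(t[190:340,270:470],(800,600),interpolation=2)[:,:,::-1])"
```

```text
now [ 0.5759 -0.      0.1856] [-3.142  0.555 -3.063] F [ 0.5  0.5 -0.6] w 0.0514 t 44.65
turn [-0.    -0.056 -0.   ] shift cm [-2.27  0.05 15.22]
F clip [ 0.1  0.4 -0.8] T [-0.01  0.24  0.01]
top [(-34, 13, np.float64(-0.5), np.float64(11.0)), (-28, 18, np.float64(-0.1), np.float64(10.0)), (-22, 14, np.float64(0.3), np.float64(11.0)), (-16, 16, np.float64(0.9), np.float64(10.6)), (-10, 16, np.float64(-0.5), np.float64(11.0)), (-4, 16, np.float64(-0.6), np.float64(12.9)), (2, 17, np.float64(0.8), np.float64(11.5)), (8, 4, np.float64(-1.5), np.float64(20.9)), (14, 15, np.float64(0.5), np.float64(21.8)), (20, 17, np.float64(-0.2), np.float64(23.3)), (26, 17, np.float64(-0.1), np.float64(23.6)), (32, 17, np.float64(-0.0), np.float64(23.3)), (38, 19, np.float64(0.1), np.float64(24.3)), (44, 19, np.float64(-0.0), np.float64(22.5)), (50, 18, np.float64(0.0), np.float64(22.9)), (56, 20, np.float64(0.9), np.float64(23.9)), (62, 31, np.float64(-0.2), np.float64(21.0))]
scene [(-34, 5, np.float64(-1.1), np.float64(10.6)), (-22, 4, np.float64(-1.4), np.float64(11.0)), (8, 3, np.float64(-0.0), np
[... 2670 characters left out ...]
loat64(18.9)), (50, 33, np.float64(-0.0), np.float64(14.8))]
scene [(-34, 3, np.float64(-3.1), np.float64(9.8)), (-28, 6, np.float64(-0.8), np.float64(11.1)), (-22, 3, np.float64(-0.8), np.float64(10.8)), (-16, 3, np.float64(2.1), np.float64(11.8)), (-10, 6, np.float64(-1.1), np.float64(10.7)), (-4, 4, np.float64(-1.2), np.float64(11.5)), (2, 3, np.float64(-3.1), np.float64(10.9)), (14, 5, np.float64(-1.3), np.float64(16.4)), (20, 11, np.float64(-1.4), np.float64(16.6)), (26, 6, np.float64(-1.1), np.float64(16.8)), (32, 7, np.float64(-2.6), np.float64(17.0)), (38, 9, np.float64(0.1), np.float64(17.1)), (44, 11, np.float64(-1.2), np.float64(16.4)), (50, 58, np.float64(0.0), np.float64(13.8))]
```

View pics/fin.png

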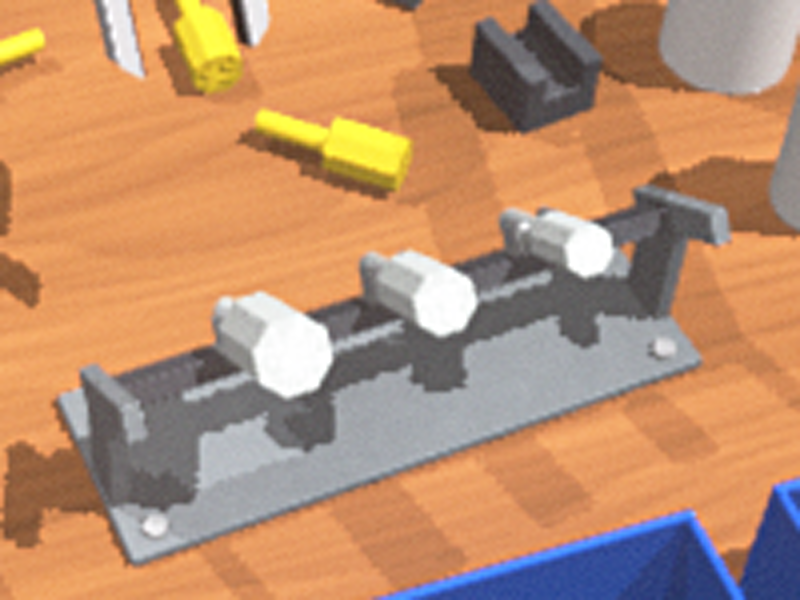

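The picture shows all three drifts in their clips, with the large head at (290,350), the medium at (440,300) and the small at (585,245). Their shanks are level along the clips and all sit at the same height, and the robot is clear. I'm handing in.

```bash
python3 -c "
from bench import robot
print(robot.close_job())"
```

```text
the job is handed in; nothing more can be done
None
```

I handed the job in at about 45 s with the small, medium and large drifts square in the left, middle and right clips; the small one fell out of its clip once and had to be re-seated, and full seating rests on depth and force readings because the judge returned no verdict.

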